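# Change over the vial carriers of a wrist-action shaker and start it

## Task

Change over the shaker: draw the finished vial carriers out of its bosses and lay them flat in the steel tray, then slide the rod of every fresh carrier lying on the bench into a free boss until its collar is fully home and the side plunger grips it. When all are in, pull the shaker's start knob right out, hold it a moment and let it spring back to rest. Handle the carriers by their rods so that the glass vials are not squeezed or pushed on, and knock over nothing on the bench.

Things in the scene. Friction and masses are not known exactly. Their poses are not given: they have to be found in the camera images.
- fresh_1: vial carrier with fresh sample, flat on the bench (2 or 3 present, absent: None). Steel rod, 12 mm diameter. Origin on the rod axis at the holding point; x points to the round nose at +86 mm, y along the vial. Stop collar, 30 mm diameter, at x +35 to +41; bare rod -31 to +35; clip block 36 wide, 30 high at x -57 to -31, vial across at -44. 0.1 kg. Lies level, rod axis 15 mm up.
- fresh_2: vial carrier with fresh sample, flat on the bench (2 or 3 present, absent: None). Steel rod, 12 mm diameter. Origin on the rod axis at the holding point; x points to the round nose at +86 mm, y along the vial. Stop collar, 30 mm diameter, at x +35 to +41; bare rod -31 to +35; clip block 36 wide, 30 high at x -57 to -31, vial across at -44. 0.1 kg. Lies level, rod axis 15 mm up.
- fresh_3: vial carrier with fresh sample, flat on the bench (2 or 3 present, absent: None). Steel rod, 12 mm diameter. Origin on the rod axis at the holding point; x points to the round nose at +86 mm, y along the vial. Stop collar, 30 mm diameter, at x +35 to +41; bare rod -31 to +35; clip block 36 wide, 30 high at x -57 to -31, vial across at -44. 0.1 kg. Lies level, rod axis 15 mm up.
- done_1: vial carrier with finished sample, at the start home in the boss of home_1, nose in the boss, vial towards the robot (one or both of the finished carriers are present, an absent one reads None). Same build, size, origin and axes as the fresh carriers
- done_2: vial carrier with finished sample, at the start home in the boss of home_3, nose in the boss, vial towards the robot (one or both of the finished carriers are present, an absent one reads None). Same build, size, origin and axes as the fresh carriers
- vial_fresh_1: the amber glass vial fixed crosswise in the clip block of fresh_1: 17 mm diameter (cap 19 mm), 78 mm long, sticking out about 20 mm on both sides of the block; origin at its middle, axis along y. Glass: not to be squeezed or pushed
- vial_fresh_2: the amber glass vial fixed crosswise in the clip block of fresh_2: 17 mm diameter (cap 19 mm), 78 mm long, sticking out about 20 mm on both sides of the block; origin at its middle, axis along y. Glass: not to be squeezed or pushed
- vial_fresh_3: the amber glass vial fixed crosswise in the clip block of fresh_3: 17 mm diameter (cap 19 mm), 78 mm long, sticking out about 20 mm on both sides of the block; origin at its middle, axis along y. Glass: not to be squeezed or pushed
- vial_done_1: the amber glass vial fixed crosswise in the clip block of done_1: 17 mm diameter (cap 19 mm), 78 mm long, sticking out about 20 mm on both sides of the block; origin at its middle, axis along y. Glass: not to be squeezed or pushed
- vial_done_2: the amber glass vial fixed crosswise in the clip block of done_2: 17 mm diameter (cap 19 mm), 78 mm long, sticking out about 20 mm on both sides of the block; origin at its middle, axis along y. Glass: not to be squeezed or pushed
- home_1 (a point): left (+y) boss of the shaker: where a carrier's origin is when its rod is fully home (collar on the boss). x: the way the rod slides in, level, away from the robot; z up. Boss face with the bore's mouth (14 mm square, 40 mm long) is 41 mm further along x; bore axis 105 mm above the bench. Bosses are 115 mm apart, their tops 22 mm over the bore axis. Motor housing, 162 mm high, from 141 mm past this point.
- plunger_1 (a joint): spring plunger in the +y side of home_1's boss, halfway along the bore: 0 m with the bore empty, 0.002 to 0.0045 m with a rod past it and gripped. Spring 5 N plus 0.6 N per mm; a rod takes up to about 10 N to push in or draw out
- home_2 (a point): middle boss of the shaker: where a carrier's origin is when its rod is fully home (collar on the boss). x: the way the rod slides in, level, away from the robot; z up. Boss face with the bore's mouth (14 mm square, 40 mm long) is 41 mm further along x; bore axis 105 mm above the bench. Base plate, 28 mm high, from 1 mm past this point. Shaft and bearings below the bosses, up to 90 mm high.
- plunger_2 (a joint): spring plunger in the +y side of home_2's boss, halfway along the bore: 0 m with the bore empty, 0.002 to 0.0045 m with a rod past it and gripped. Spring 5 N plus 0.6 N per mm; a rod takes up to about 10 N to push in or draw out
- home_3 (a point): right (-y) boss of the shaker: where a carrier's origin is when its rod is fully home (collar on the boss). x: the way the rod slides in, level, away from the robot; z up. Boss face with the bore's mouth (14 mm square, 40 mm long) is 41 mm further along x; bore axis 105 mm above the bench. Boss 40 mm long and wide; nose of a home rod 5 mm out at its back.
- plunger_3 (a joint): spring plunger in the +y side of home_3's boss, halfway along the bore: 0 m with the bore empty, 0.002 to 0.0045 m with a rod past it and gripped. Spring 5 N plus 0.6 N per mm; a rod takes up to about 10 N to push in or draw out
- tray: shallow steel tray for finished carriers, outside 180 mm (own x) by 230 mm (own y), 14 mm high, walls and floor 4 mm thick, inside 172 by 222 mm; origin under its middle on the bench. Two carriers fit side by side, rods along the tray's x. It does not move
- start_knob (a joint): pull-to-start knob of the shaker: 0 m at rest, grows as it is pulled outward (towards the robot), stop at 0.015 m; a spring of 3 N rising to 10 N draws it back. The shaker starts once it is held out more than 0.010 m for a moment (0.2 s)
- knob_grip (a point): middle of the knob's black head (cylinder, 28 mm diameter, 22 mm long, axis along own x), moving with it; x points into the control head, pull along -x. At rest 54 mm above the bench and 25 mm before the face of the control head, a grey box 86 mm wide, 90 mm high, 110 mm deep at the shaker's left end; 130 mm left of home_1
- flask_small: stoppered glass conical flask, 42 mm wide, 76 mm high with its stopper; origin under its middle; bystander
- flask_large: stoppered glass conical flask, 72 mm wide, 127 mm high with its stopper; origin under its middle; bystander
- beaker: glass beaker, 54 mm wide, 68 mm high; origin under its middle; bystander
- reagent: amber reagent bottle, 58 mm wide, 120 mm high; origin under its middle; bystander
- cylinder: glass measuring cylinder, foot 68 mm wide, 170 mm high; origin under its middle; bystander
Things that resemble listed ones, but are neither listed nor needed, are in the scene too. What is shaped like the done_1 but yellow is not meant.

How it is judged:
By the outcome, as a careful person would: the job done as asked, in the order asked, and still so for the second after the job is handed in, with the robot touching nothing.
Of fresh_1, fresh_2, fresh_3 only 2 to 3 are there at a start; the rules pass over those that are not, and their reading is None.
Of done_1, done_2 only 1 to 2 are there at a start; the rules pass over those that are not, and their reading is None.
At some moment in a run one of fresh_1, fresh_2, fresh_3 may be knocked a few centimetres aside while the robot is not near it.
Once in a run the grip may slacken for a moment while it holds something.
It also fails if it takes over 210 s, if anything falls off the work surface, if the arm or the gripper's body presses on something with over 40 N, if the wrist force passes 120 N, or if a joint passes its speed limit or range.

## Robot

A 6-joint arm with a two-finger parallel gripper is mounted at the origin on the work surface. World frame = base frame: x ahead of the robot, y to its left, z up, the work surface at z = 0. Lengths are in m, angles in rad, forces in N, time in s.
With the tool pointing down it reaches from about 0.425 to 0.95 m from the base axis. Payload 3.5 kg.
Tool frame: the origin (TCP) lies on the centre line of the jaws, within the pads' length; the fingertips stand 19 mm ahead of it and the grasp point (between the pads) is the TCP; z points along the fingers, y is the direction in which the jaws open and shut (so a half turn about z gives the same grasp; the last joint's range is limited). The gripper opens to 85 mm and grips with 20 to 120 N. Pads are 22 mm wide; open, the fingers measure 114 mm over their backs; the gripper's body (76 mm by 85 mm) begins 54 mm behind the grasp point. The pads swing forward as they close: fully open they stand 13 mm farther back than shut.
Start: joints at [1.117, 0.286, 1.577, -0, 1.279, -0.15], TCP at [0.202, 0.644, 0.25] pointing down, gripper open.
Joint ranges: [-2.77, 2.77], [-0.9, 2.22], [0.21, 2.48], [-1.53, 4.67], [0.24, 2.81], [-2.84, 2.84]. Speed limits (rad/s): [2.79, 2.79, 3.14, 3.14, 3.14, 3.14].

## Interface

Orientations are given as a unit quaternion [x, y, z, w].
In Python, from bench import r gives the robot as it stands.
- The arm moves only by the tool send_rows, never from a script. Its argument "rows" is one flat list of numbers, 7 for each row, row after row: the opening, from 0 (shut) to 1 (fully open), then the shift along the world's x, y, z in cm, then the turn, a rotation vector about the world's x, y, z in degrees. In form: [gripper, dx, dy, dz, ax, ay, az, gripper, dx, dy, dz, ax, ay, az, ...]. A call has 1 to 12 rows; each row shifts and turns the commanded pose from where the row before left it; what a row does not reach is not made up. A row lasts 1/10 s, in which the tool goes at most 50 mm and 8.59 degrees, less where a joint would pass 70% of its speed; a pose out of reach is approached as far as the arm can. A call with a gripper value outside its range is refused whole. The fingers move at their own pace and stop on an object; the grip force is fixed at half the most. Time passes only in rows, so rows that do not move let the fingers close. It gives the time, the measured TCP pose, the force and the opening at its end, in the units of the state.
- r.read_state(): the state, without advancing time (a new reading comes with each control period).
- r.camera(name): name is "scene" or "top"; returns a dict with "img" (384x512x3 uint8, red, green, blue), "fov_y" (degrees; the focal length in pixels is half the picture's height over the tangent of half this angle, whatever the lens; pixels are square), "cx", "cy" (the principal point, pixels), "eye" and "orientation" of the camera in the world. Camera axes: x right, y up, looking along -z (the intrinsics and any distortion apply to the point x, -y, -z); pixel columns grow to the right and rows downward; lengths in m; the calibration is good to about 2 mm. A picture is of the moment at which its call begins. There is no depth.
- r.job_done(): hands the job in, once; it reports no verdict.
Trained networks look in a picture, given as the dict that the camera call returned (one of the last four; its "shot" number tells which), for a name from the list of things; names that differ only in an ending like _2 or _b are one class to them, and where a whole thing is asked for, a point or a joint stands for the part that bears it (a point fixed in the world has none). Each returns a list of dicts, best first, with "p" (0 to 1); they miss things now and then, are a little off and sometimes report something else, mostly with a low value. They report only what shows in the picture. A call takes as long as a camera call. They do not tell look-alikes from the thing itself.
- r.trace(target, picture): "pixels" (384x512 bool, what is visible of it) and "uv" ([column, row] in pixels, amid what is visible of it).
The state is a dict: "time": time; "joint_positions": joint angles; "qd": joint speeds; "tau": joint torques, N m; "position": TCP position; "tcp_rot": TCP orientation; "force": force on the tool from outside, world axes, zero at the start; "wrist_torque": the same for the moment, N m; "grip_width": finger opening in m.
Only numpy, scipy, OpenCV 4.12 (cv2) and the standard library are available. Lean on these libraries where they do the work, as an engineer would, in place of code of your own. Each camera call takes 0.05 s, during which the arm holds its last target.

## Working session

There is one attempt and no reset: what is moved stays moved. The work goes in short steps, Python scripts to look and compute and a tool call to move; the robot and the scene stay as the last step left them, time stands still between calls to the robot, and variables do not carry over. Pictures are saved under pics/ and viewed, and the job is handed in when it is done.

Besides the shell and the picture viewer there is one more tool, called after "Call:" by a JSON object that holds its "name" and its "arguments". send_rows: Moves the arm, as the interface text tells. Its arguments: {"type":"object","properties":{"rows":{"type":"array"}},"required":["rows"]}

```bash
ls; mkdir -p pics; cat > h.py <<'E'
import numpy as np, cv2
from bench import r
from scipy.spatial.transform import Rotation as R
def save(c,n,crop=None,s=1):
    im=c["img"][:,:,::-1]
    if crop: x0,y0,x1,y1=crop; im=im[y0:y1,x0:x1]
    if s!=1: im=cv2.resize(im,None,fx=s,fy=s,interpolation=cv2.INTER_CUBIC)
    cv2.imwrite("pics/"+n,im)
E
python3 - <<'E'
from h import *
s=r.read_state(); print(s)
for n in("scene","top"):
    c=r.camera(n); save(c,n+"0.png",s=1.5); print({k:v for k,v in c.items() if k!="img"})
E
```

```text
pics
{'time': 0.0, 'joint_positions': array([ 1.11696500e+00,  2.87180968e-01,  1.57818515e+00,  3.68990153e-05,
        1.27862550e+00, -1.50024295e-01]), 'qd': array([ 1.26559073e-03, -5.20766936e-04, -5.30431790e-05, -1.28745534e-03,
       -3.91283785e-04, -2.90959486e-04]), 'tau': array([ 5.63388312e-04, -4.05997288e+01, -2.92617667e+01, -1.49749030e-04,
        6.04251181e-03, -2.24301226e-05]), 'position': array([0.20163406, 0.64353036, 0.24893253]), 'tcp_rot': array([ 1.51325169e-01,  9.88483310e-01, -1.13996830e-03, -3.73540897e-04]), 'force': array([ 0.58027012, -0.15658381,  1.07540499]), 'wrist_torque': array([-0.00396988, -0.00117449,  0.02754686]), 'grip_width': 0.08563810772239414}
{'fov_y': 53.00791387581787, 'cx': 257.0780081029807, 'cy': 189.6751923650132, 'eye': array([0.87887989, 0.75996996, 0.6576244 ]), 'orientation': array([0.11987411, 0.45718888, 0.85301477, 0.22130146]), 'shot': 1}
{'fov_y': 53.91305128162171, 'cx': 263.5895048140552, 'cy': 192.49808433639407, 'eye': array([0.21117293, 0.00588375, 1.39549749]), 'orientation': array([-0.06080818,  0.06364289,  0.71021996, -0.69845512]), 'shot': 2}
```

View pics/scene0.png

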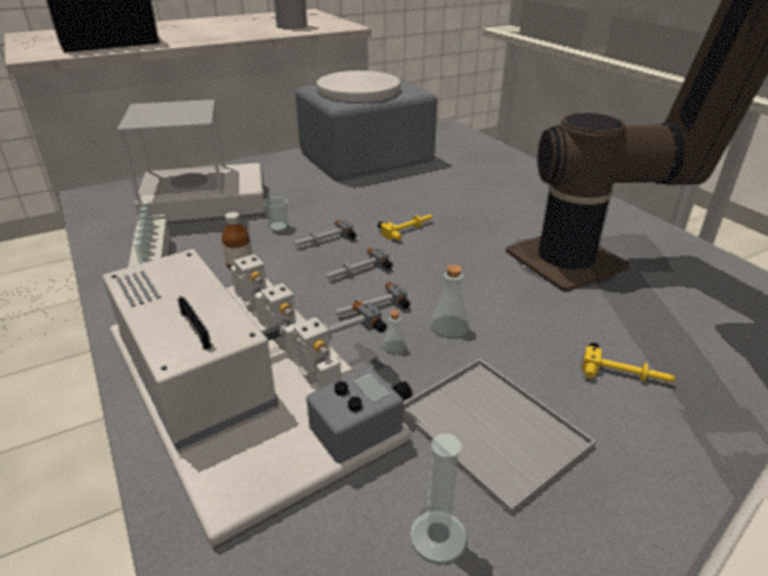

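View pics/top0.png

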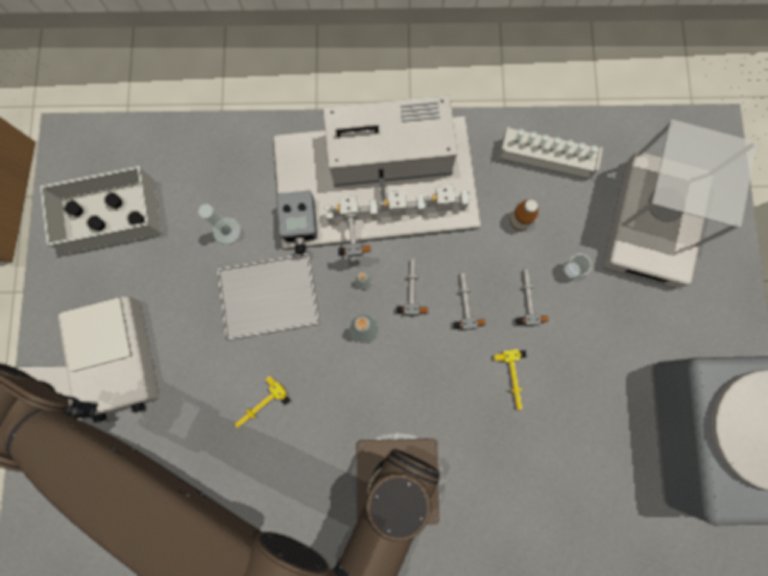

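```bash
cat >> h.py <<'E'
def cam(c):
    f=c["img"].shape[0]/2/np.tan(np.radians(c["fov_y"])/2)
    return f,c["cx"],c["cy"],np.array(c["eye"]),R.from_quat(c["orientation"]).as_matrix()
def proj(c,P):
    f,cx,cy,e,M=cam(c); q=(np.atleast_2d(P)-e)@M
    return np.c_[cx+f*q[:,0]/-q[:,2], cy-f*q[:,1]/-q[:,2]]
def ray(c,uv):
    f,cx,cy,e,M=cam(c); uv=np.atleast_2d(uv)
    d=np.c_[(uv[:,0]-cx)/f,-(uv[:,1]-cy)/f,-np.ones(len(uv))]@M.T
    return e,d/np.linalg.norm(d,axis=1)[:,None]
def atz(c,uv,z):
    e,d=ray(c,uv); t=(z-e[2])/d[:,2]; return e+d*t[:,None]
def tri(cs,uvs):
    A=np.zeros((3,3));b=np.zeros(3)
    for c,uv in zip(cs,uvs):
        e,d=ray(c,uv); Q=np.eye(3)-np.outer(d[0],d[0]); A+=Q;b+=Q@e
    P=np.linalg.solve(A,b)
    return P,[np.round(proj(c,P)[0]-uv,1) for c,uv in zip(cs,uvs)]
E
python3 - <<'E'
from h import *
import pickle
ct=r.camera("top"); cs=r.camera("scene")
pickle.dump((ct,cs),open("c0.pkl","wb"))
print([k for k in ct])
save(ct,"top1.png",(130,60,390,240),3); save(cs,"scene1.png",(60,120,320,320),3)
print(proj(ct,[[0,0,0],[0,0,.1]]),proj(cs,[0,0,0]))
for t in ["fresh_1","done_1","vial_fresh_1","tray","knob_grip","plunger_1","flask_small","flask_large","beaker","reagent","cylinder"]:
    for n,c in (("T",ct),("S",cs)):
        print(t,n,[(round(d["p"],2),np.round(d["uv"],1).tolist(),int(d["pixels"].sum())) for d in r.trace(t,c)])
E
```

```text
['img', 'fov_y', 'cx', 'cy', 'eye', 'orientation', 'shot']
[[265.26349073 320.27271455]
 [265.47366075 325.08497454]] [[376.74023976 172.90229948]]
fresh_1 T [(0.68, [355.6, 210.0], 153), (0.64, [275.2, 200.4], 206), (0.52, [312.0, 213.9], 116)]
fresh_1 S [(0.77, [246.3, 176.9], 316), (0.65, [164.0, 257.6], 23415), (0.54, [224.8, 152.8], 253), (0.52, [258.7, 175.3], 55), (0.51, [258.3, 199.0], 295)]
done_1 T [(0.66, [181.2, 263.7], 264), (0.51, [232.5, 163.3], 204), (0.5, [341.7, 238.9], 257)]
done_1 S [(0.88, [243.3, 211.9], 390), (0.56, [403.8, 244.1], 528), (0.48, [263.7, 148.3], 252)]
vial_fresh_1 T [(0.62, [346.2, 212.9], 14), (0.41, [268.5, 206.1], 49), (0.4, [305.2, 218.2], 43)]
vial_fresh_1 S [(0.54, [257.9, 172.7], 48), (0.39, [265.1, 202.0], 56)]
tray T [(0.98, [177.9, 195.5], 2968), (0.51, [274.8, 202.9], 230)]
tray S [(0.84, [334.1, 287.1], 6893)]
knob_grip T [(0.41, [200.9, 165.6], 60), (0.23, [346.5, 215.3], 32)]
knob_grip S [(0.61, [269.0, 260.7], 102), (0.21, [247.4, 212.5], 110)]
plunger_1 T []
plunger_1 S []
flask_small T [(0.53, [242.8, 185.2], 103), (0.53, [249.2, 117.0], 11154)]
flask_small S [(0.81, [264.5, 225.4], 266)]
flask_large T [(0.66, [241.2, 220.0], 302), (0.23, [240.7, 188.5], 90)]
flask_large S [(0.61, [302.7, 206.9], 750), (0.44, [333.8, 287.4], 6770)]
beaker T [(0.64, [385.4, 178.1], 223)]
beaker S [(0.68, [185.1, 140.5], 321), (0.46, [257.9, 199.2], 284)]
reagent T [(0.82, [346.4, 141.1], 309), (0.45, [384.5, 178.0], 188)]
reagent S [(0.63, [156.0, 159.1], 498)]
cylinder T [(0.73, [148.8, 151.3], 386)]
cylinder S [(0.94, [289.1, 345.1], 1957)]
```

```bash
ls pics
```

```text
scene0.png
scene1.png
top0.png
top1.png
```

View pics/top1.png

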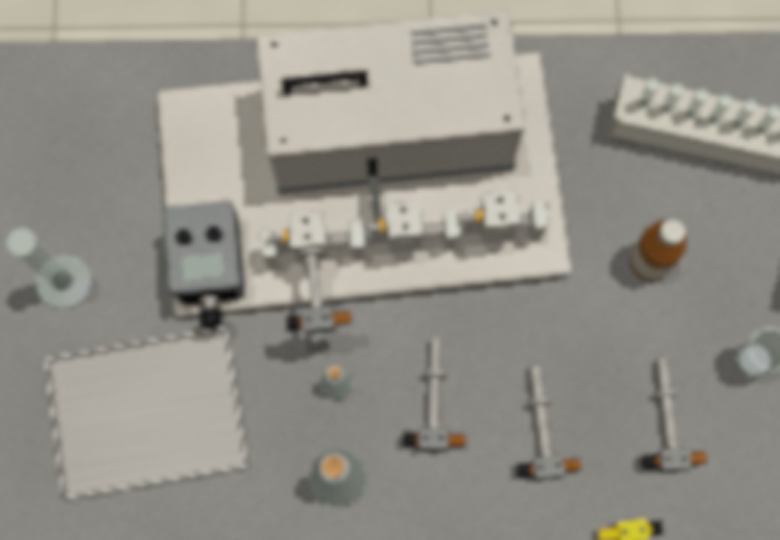

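View pics/scene1.png

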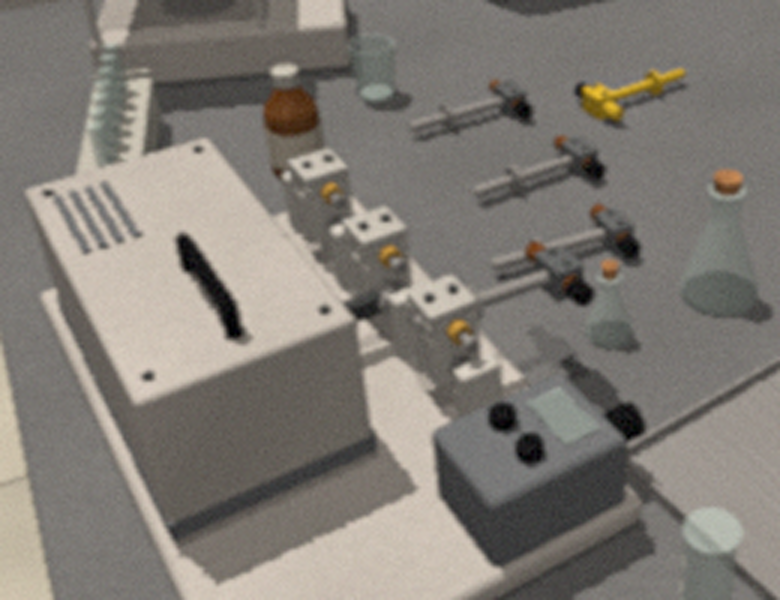

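```bash
python3 - <<'E'
from h import *
import pickle
ct,cs=pickle.load(open("c0.pkl","rb"))
save(ct,"t2.png",(205,115,325,195),6.5); save(cs,"s2.png",(145,160,265,250),6.5)
E
```

```text
(no output)
```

View pics/t2.png

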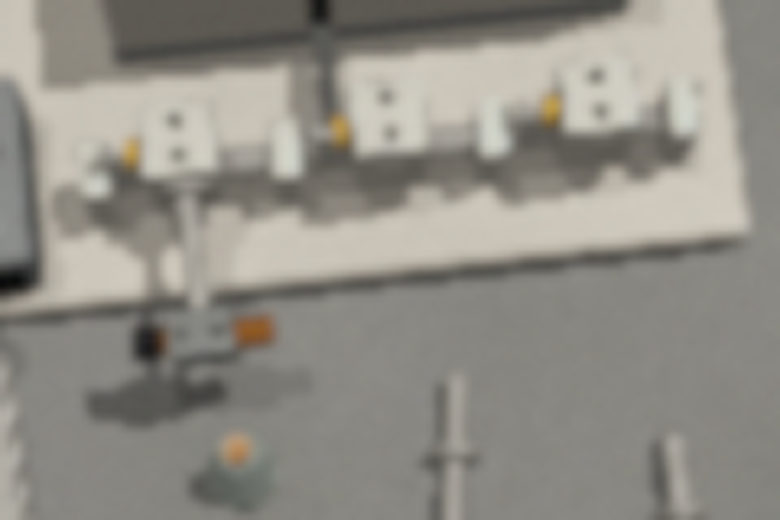

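View pics/s2.png

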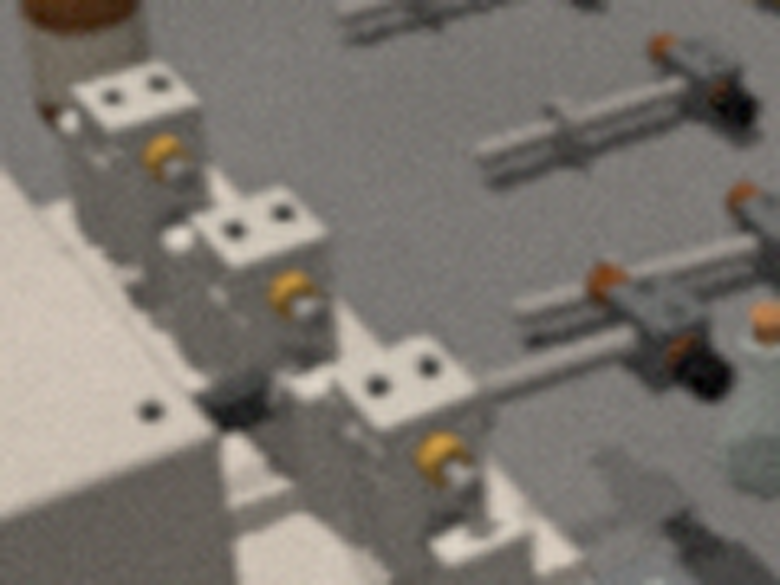

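```bash
python3 - <<'E'
from h import *
import pickle
ct,cs=pickle.load(open("c0.pkl","rb"))
T=[[(174,119),(178,153)],[(387,96),(391,132)],[(598,75),(601,108)]]
S=[[(377,386),(429,366)],[(235,230),(284,213)],[(112,97),(158,84)]]
q=lambda p,o:(np.array(p)+.5)/6.5-.5+o
C=[]
for t,s in zip(T,S):
    a=np.mean([q(p,(205,115)) for p in t],0); b=np.mean([q(p,(145,160)) for p in s],0)
    P,e=tri((ct,cs),(a,b)); print(P.round(4),e, "top@.127",atz(ct,a,.127)[0].round(4),"scene@.127",atz(cs,b,.127)[0].round(4)); C.append(P)
print(np.linalg.norm(C[0]-C[1]),np.linalg.norm(C[1]-C[2]),np.degrees(np.arctan2((C[2]-C[0])[0],-(C[2]-C[0])[1])))
E
```

```text
[0.6424 0.107  0.1272] [array([ 0.1, -0.2]), array([0.3, 0.1])] top@.127 [0.6418 0.1074 0.127 ] scene@.127 [0.6428 0.1062 0.127 ]
[ 0.6527 -0.0078  0.127 ] [array([ 0. , -0.1]), array([0.1, 0. ])] top@.127 [ 0.6524 -0.0077  0.127 ] scene@.127 [ 0.6529 -0.008   0.127 ]
[ 0.6637 -0.1221  0.1273] [array([ 0.1, -0.1]), array([0.2, 0.1])] top@.127 [ 0.6633 -0.1219  0.127 ] scene@.127 [ 0.664  -0.1231  0.127 ]
0.11533908651395657 0.11482092608234776 5.324662929192582
```

```bash
python3 - <<'E'
from h import *
import pickle
ct,cs=pickle.load(open("c0.pkl","rb"))
save(ct,"t3.png",(135,155,225,235),8); save(cs,"s3.png",(250,210,410,350),5)
save(ct,"t4.png",(180,130,230,180),12)
m=[d for d in r.trace("tray",r.camera("top"))][0]["pixels"].astype(np.uint8)
h,_=cv2.findContours(m,0,2); k=max(h,key=cv2.contourArea); rc=cv2.minAreaRect(k); print(rc)
print(atz(ct,cv2.boxPoints(rc),.014).round(3), atz(ct,[rc[0]],.014))
E
```

```text
((177.87860107421875, 197.21096801757812), (49.34255599975586, 63.255794525146484), 81.25383758544922)
[[0.521 0.449 0.014]
 [0.554 0.215 0.014]
 [0.37  0.186 0.014]
 [0.338 0.414 0.014]] [[0.44462344 0.31617227 0.014     ]]
```

View pics/t3.png

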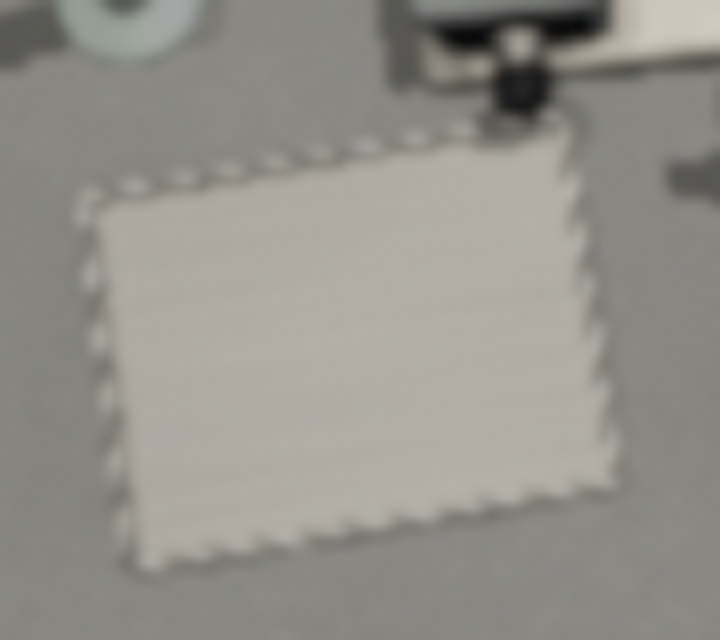

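View pics/s3.png

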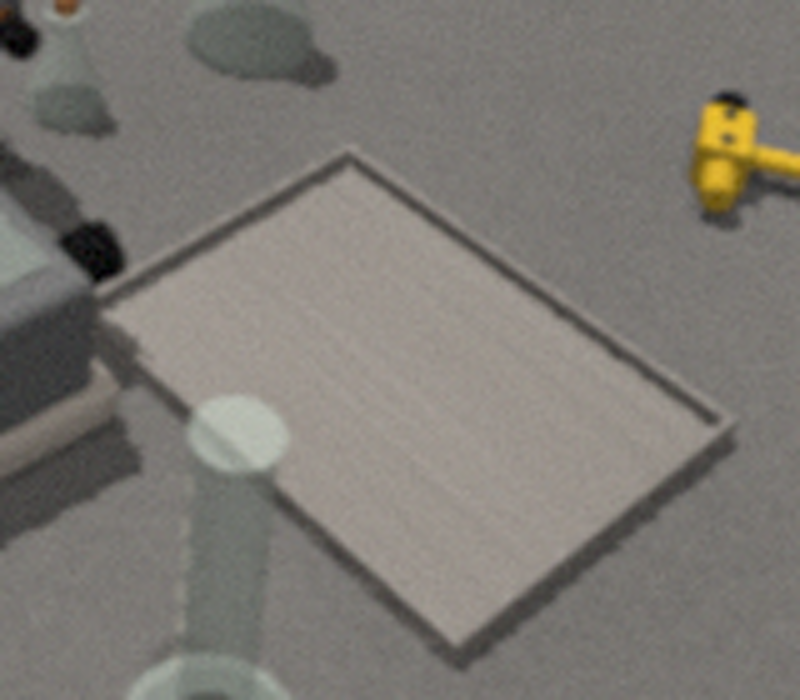

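View pics/t4.png

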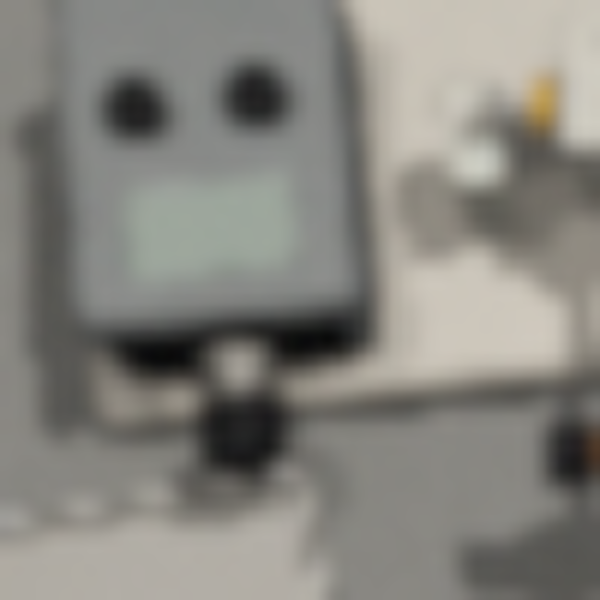

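Call:
{"name": "send_rows", "arguments": {"rows": [0.6, 2.4, -3.4, 0, 0, 0, 2.2, 0.6, 2.4, -3.4, 0, 0, 0, 2.2, 0.6, 2.4, -3.4, 0, 0, 0, 2.2, 0.6, 2.4, -3.4, 0, 0, 0, 2.2, 0.6, 2.4, -3.4, 0, 0, 0, 2.2, 0.6, 2.4, -3.4, 0, 0, 0, 2.2, 0.6, 2.4, -3.4, 0, 0, 0, 2.2, 0.6, 2.4, -3.4, 0, 0, 0, 2.2, 0.6, 2.4, -3.4, 0, 0, 0, 2.2, 0.6, 2.4, -3.4, 0, 0, 0, 2.2, 0.6, 0, 0, 0, 0, 0, 0]}}

```text
time: 2.5
position: [0.4444, 0.3008, 0.2506]
tcp_rot: [-0.038, 0.999, -0.001, 0.001]
force: [-0.1, 1.2, 0.0]
grip_width: 0.0514
```

Call:
{"name": "send_rows", "arguments": {"rows": [0.6, 2.3, -3.3, 0, 0, 0, 0.15, 0.6, 2.3, -3.3, 0, 0, 0, 0.15, 0.6, 2.3, -3.3, 0, 0, 0, 0.15, 0.6, 2.3, -3.3, 0, 0, 0, 0.15, 0.6, 2.3, -3.3, 0, 0, 0, 0.15, 0.6, 2.3, -3.4, 0, 0, 0, 0.15, 0.6, 0, 0, -2, 0, 0, 0, 0.6, 0, 0, -2, 0, 0, 0, 0.6, 0, 0, -2, 0, 0, 0, 0.6, 0, 0, 0, 0, 0, 0]}}

```text
time: 3.5
position: [0.5777, 0.1057, 0.1867]
tcp_rot: [-0.048, 0.999, 0.0, -0.004]
force: [-0.7, -1.0, -0.9]
grip_width: 0.0515
```

```bash
python3 - <<'E'
from h import *
s=r.read_state(); print(s["position"],s["tcp_rot"])
c=r.camera("scene"); save(c,"s5.png",(160,130,300,260),5); print(proj(c,s["position"]))
c=r.camera("top"); save(c,"t5.png",(200,100,320,200),6)
E
```

```text
[0.57766255 0.10568833 0.18670151] [-4.79334463e-02  9.98844234e-01  2.85324533e-04 -3.53542369e-03]
[[231.65597587 187.39301148]]
```

View pics/s5.png

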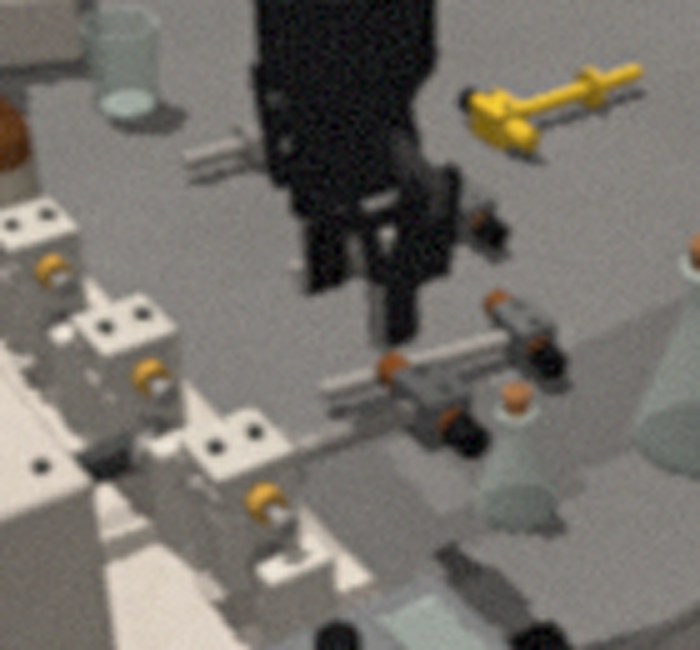

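Call:
{"name": "send_rows", "arguments": {"rows": [0.6, 0, 0, 0, 0, 0, 0, 0.6, 0, 0, 0, 0, 0, 0]}}

```text
time: 3.8
position: [0.5807, 0.1054, 0.1921]
tcp_rot: [-0.048, 0.999, -0.0, 0.001]
force: [-0.4, -0.6, 0.6]
grip_width: 0.0513
```

Call:
{"name": "send_rows", "arguments": {"rows": [0.6, 0.1, -0.4, -1.5, 0, 0, 0, 0.6, 0, 0, -2, 0, 0, 0, 0.6, 0, 0, -2, 0, 0, 0, 0.6, 0, 0, -1.6, 0, 0, 0, 0.6, 0, 0, -0.8, 0, 0, 0, 0.6, 0, 0, 0, 0, 0, 0, 0.6, 0, 0, 0, 0, 0, 0, 0.6, 0, 0, 0, 0, 0, 0]}}

```text
time: 4.6
position: [0.5818, 0.1011, 0.1125]
tcp_rot: [-0.048, 0.999, -0.0, 0.001]
force: [0.4, 0.5, -1.2]
grip_width: 0.0512
```

```bash
python3 - <<'E'
from h import *
s=r.read_state(); print(s["position"],s["tcp_rot"])
c=r.camera("scene"); save(c,"s6.png",(180,150,290,250),7); print(proj(c,[.5817,.1013,.105]))
E
```

```text
[0.58176428 0.10112649 0.11253582] [-4.79375260e-02  9.98849680e-01 -4.34809145e-05  1.14429541e-03]
[[230.48512748 216.00950075]]
```

View pics/s6.png

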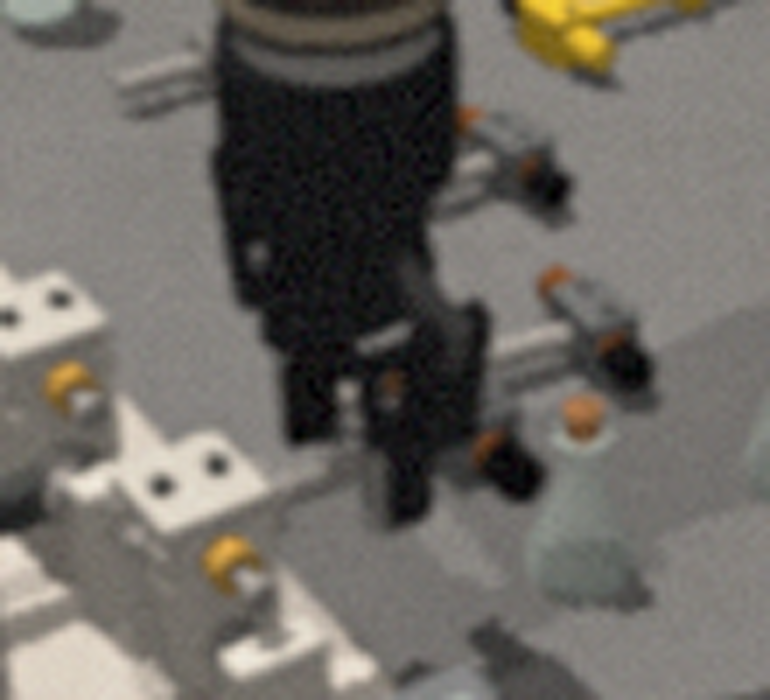

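Call:
{"name": "send_rows", "arguments": {"rows": [0.3, 0, 0, 0, 0, 0, 0, 0.2, 0, 0, 0, 0, 0, 0, 0, 0, 0, 0, 0, 0, 0, 0, 0, 0, 0, 0, 0, 0, 0, 0, 0, 0, 0, 0, 0, 0, 0, 0, 0, 0, 0, 0, 0, 0, 0, 0, 0, 0, 0, 0, 0, 0, 0, 0, 0, 0]}}

```text
time: 5.45
position: [0.581, 0.1005, 0.1115]
tcp_rot: [-0.048, 0.999, -0.0, -0.0]
force: [-1.5, -4.3, 1.3]
grip_width: 0.0092
```

Call:
{"name": "send_rows", "arguments": {"rows": [0, -0.5, -0.05, 0, 0, 0, 0, 0, -0.5, -0.05, 0, 0, 0, 0, 0, -0.5, -0.05, 0, 0, 0, 0, 0, 0, 0, 0, 0, 0, 0]}}

```text
time: 5.85
position: [0.5665, 0.0995, 0.1115]
tcp_rot: [-0.048, 0.999, -0.0, 0.001]
force: [1.3, -3.5, -0.1]
grip_width: 0.0094
```

Call:
{"name": "send_rows", "arguments": {"rows": [0, -0.5, -0.05, 0, 0, 0, 0, 0, -0.5, -0.05, 0, 0, 0, 0, 0, -0.5, -0.05, 0, 0, 0, 0, 0, 0, 0, 0, 0, 0, 0]}}

```text
time: 6.25
position: [0.5495, 0.0988, 0.1105]
tcp_rot: [-0.048, 0.999, 0.001, -0.001]
force: [-0.3, 0.4, -0.8]
grip_width: 0.0096
```

```bash
python3 - <<'E'
from h import *
s=r.read_state(); print(s["position"],s["tcp_rot"],s["force"])
c=r.camera("scene"); save(c,"s7.png",(180,150,290,250),7); 
E
```

```text
[0.54947944 0.09878755 0.11052761] [-4.81774091e-02  9.98837714e-01  6.69564605e-04 -1.30739829e-03] [-0.31173217  0.38669983 -0.77225738]
```

View pics/s7.png

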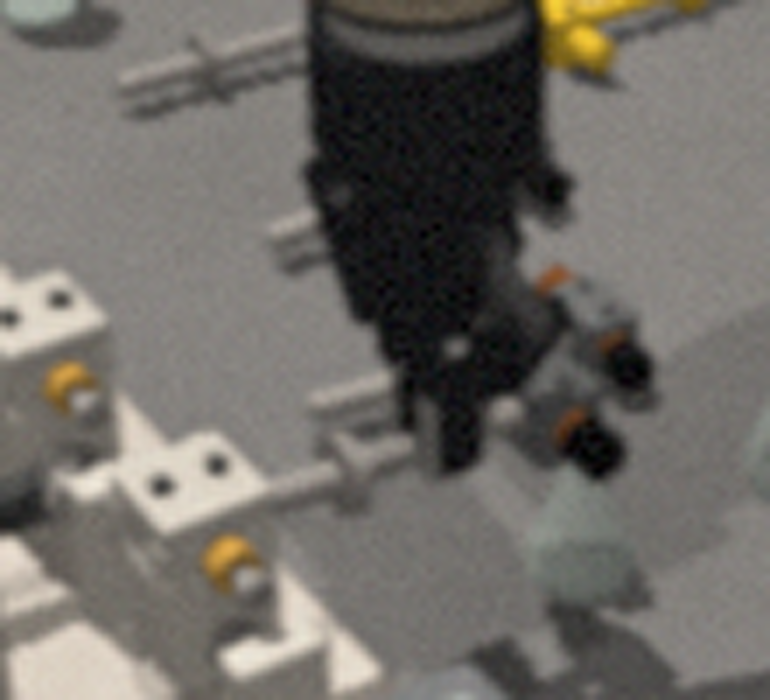

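Call:
{"name": "send_rows", "arguments": {"rows": [0, -1, -0.09, 0, 0, 0, 0, 0, -1, -0.09, 0, 0, 0, 0, 0, -1, -0.09, 0, 0, 0, 0, 0, -0.5, -0.05, 1, 0, 0, 0, 0, 0, 0, 3, 0, 0, 0, 0, 0, 0, 3, 0, 0, 0, 0, 0, 0, 3, 0, 0, 0, 0, 0, 0, 0, 0, 0, 0]}}

```text
time: 7.1
position: [0.5187, 0.0949, 0.2177]
tcp_rot: [-0.048, 0.999, -0.0, 0.006]
force: [0.8, 0.5, 0.2]
grip_width: 0.0095
```

```bash
python3 - <<'E'
from h import *
s=r.read_state(); print(s["position"],s["tcp_rot"],s["force"])
c=r.camera("scene"); save(c,"s8.png",(180,100,330,250),5); 
E
```

```text
[0.51868495 0.09492969 0.21770366] [-4.80060822e-02  9.98830108e-01 -2.92943866e-04  5.80907710e-03] [0.75825367 0.47582543 0.18675262]
```

View pics/s8.png

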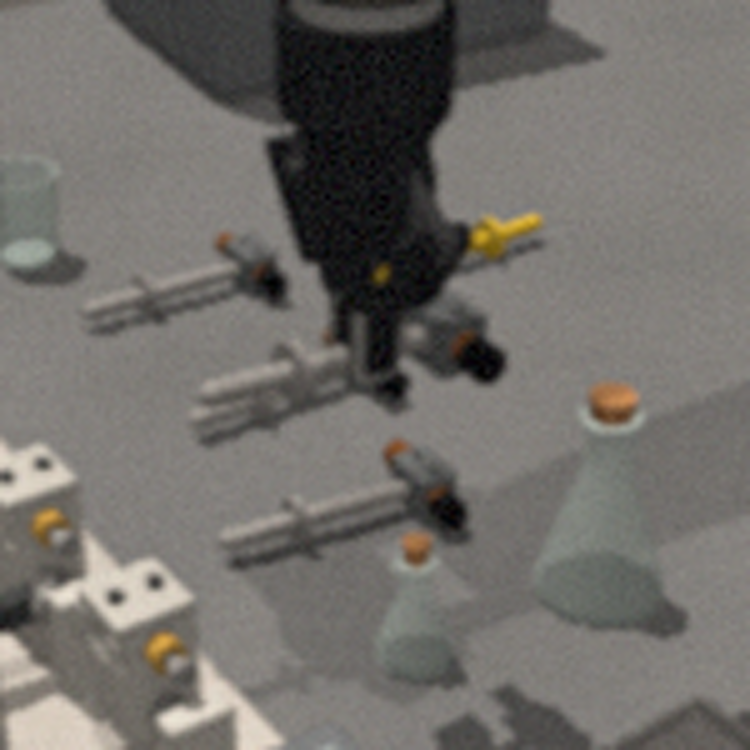

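Call:
{"name": "send_rows", "arguments": {"rows": [0, -1.5, 3.6, 0, 0, 0, 0.5, 0, -1.5, 3.6, 0, 0, 0, 0.5, 0, -1.5, 3.6, 0, 0, 0, 0.5, 0, -1.5, 3.6, 0, 0, 0, 0.5, 0, -1.5, 3.6, 0, 0, 0, 0.5, 0, -1.5, 3.7, 0, 0, 0, 0.5, 0, 0, 0, 0, 0, 0, 0, 0, 0, 0, 0, 0, 0, 0, 0, 0, 0, 0, 0, 0, 0]}}

```text
time: 8.05
position: [0.4256, 0.311, 0.2102]
tcp_rot: [-0.074, 0.997, -0.001, -0.001]
force: [0.1, -0.1, -0.2]
grip_width: 0.0092
```

```bash
python3 - <<'E'
from h import *
s=r.read_state(); print(s["position"],s["tcp_rot"],s["force"])
c=r.camera("scene"); save(c,"s9.png",(180,100,430,350),3); 
c=r.camera("top"); save(c,"t9.png",(130,100,330,260),4); 
E
```

```text
[0.4255937  0.31104266 0.21021485] [-7.37788801e-02  9.97274099e-01 -5.42955752e-04 -8.68345984e-04] [ 0.06679109 -0.12747061 -0.21564021]
```

View pics/s9.png

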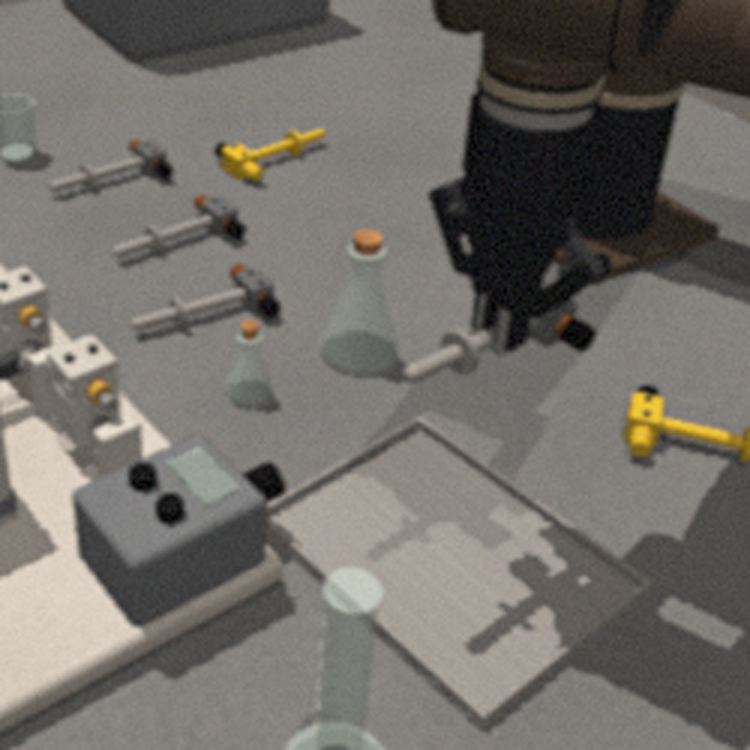

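View pics/t9.png

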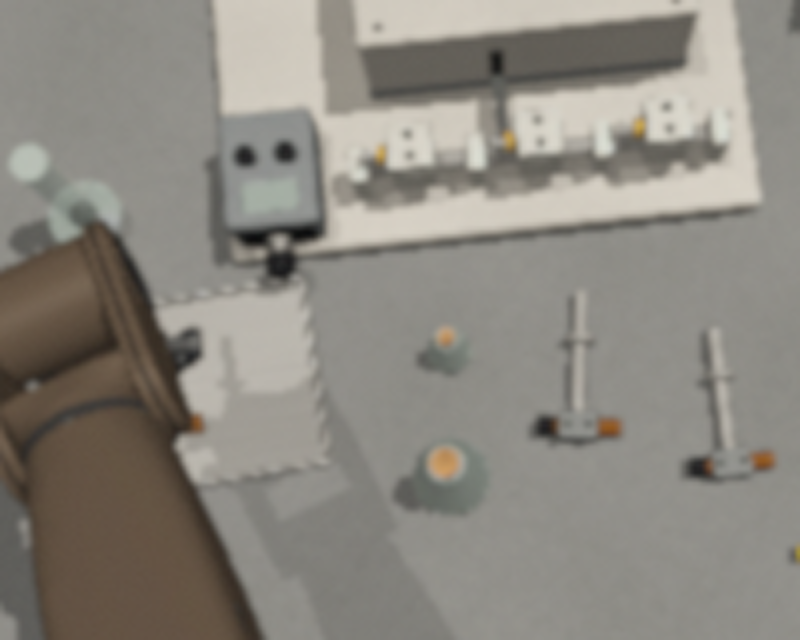

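Call:
{"name": "send_rows", "arguments": {"rows": [0, 0.4, 0, -3.5, 0, 0, 0, 0, 0, 0, -3.5, 0, 0, 0, 0, 0, 0, -3.5, 0, 0, 0, 0, 0, 0, -3.5, 0, 0, 0, 0, 0, 0, -2, 0, 0, 0, 0, 0, 0, -1, 0, 0, 0, 0, 0, 0, -0.6, 0, 0, 0, 0, 0, 0, 0, 0, 0, 0, 0, 0, 0, 0, 0, 0, 0, 0, 0, 0, 0, 0, 0, 0]}}

```text
time: 9.15
position: [0.4309, 0.3123, 0.0368]
tcp_rot: [-0.074, 0.997, 0.0, 0.001]
force: [-0.1, -0.4, -0.9]
grip_width: 0.0097
```

```bash
python3 - <<'E'
from h import *
s=r.read_state(); print(s["position"],s["tcp_rot"],s["force"])
c=r.camera("scene"); save(c,"s10.png",(280,180,430,330),5); 
E
```

```text
[0.43093419 0.31232453 0.03675325] [-7.40224671e-02  9.97255594e-01  4.82430858e-04  1.31212923e-03] [-0.14301483 -0.38701228 -0.9412478 ]
```

View pics/s10.png

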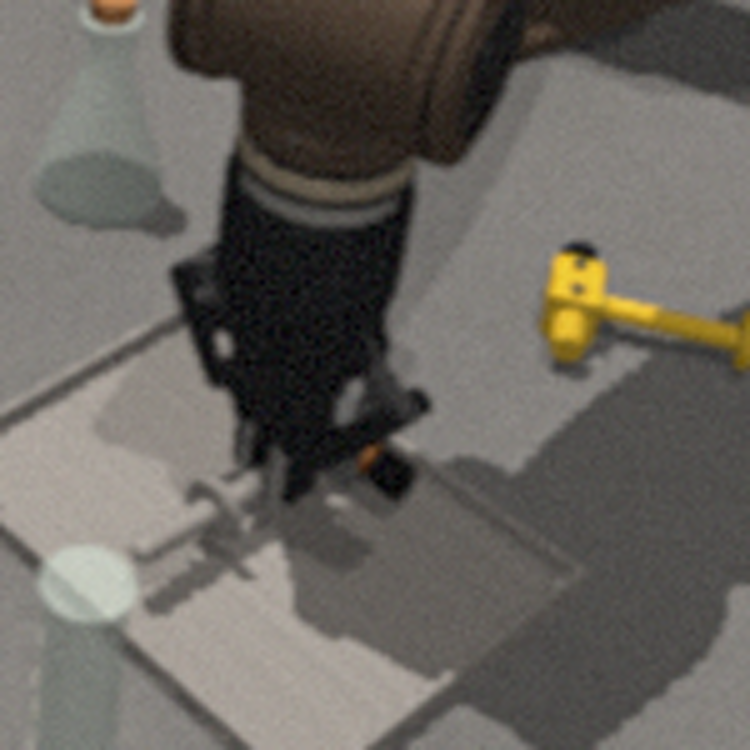

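Call:
{"name": "send_rows", "arguments": {"rows": [0, 0, 0, -0.4, 0, 0, 0, 0, 0, 0, -0.4, 0, 0, 0, 0, 0, 0, 0, 0, 0, 0, 0, 0, 0, 0, 0, 0, 0]}}

```text
time: 9.6
position: [0.4323, 0.3128, 0.0294]
tcp_rot: [-0.074, 0.997, 0.001, 0.003]
force: [2.3, -0.1, 5.2]
grip_width: 0.0095
```

Call:
{"name": "send_rows", "arguments": {"rows": [0.2, 0, 0, 0, 0, 0, 0, 0.3, 0, 0, 0, 0, 0, 0, 0.3, 0, 0, 0, 0, 0, 0, 0.3, 0, 0, 0, 0, 0, 0, 0.3, 0, 0, 1, 0, 0, 0, 0.3, 0, 0, 2, 0, 0, 0, 0.3, 0, 0, 4, 0, 0, 0, 0.3, 0, 0, 4, 0, 0, 0, 0.3, 0, 0, 4, 0, 0, 0, 0.5, 0, 0, 3, 0, 0, 0, 0.5, 0, 0, 0, 0, 0, 0]}}

```text
time: 10.7
position: [0.4326, 0.3133, 0.2141]
tcp_rot: [-0.074, 0.997, 0.002, 0.006]
force: [0.5, -0.1, 0.5]
grip_width: 0.0428
```

```bash
python3 - <<'E'
from h import *
s=r.read_state(); print(s["position"],s["tcp_rot"],s["force"])
c=r.camera("scene"); save(c,"s11.png",(150,130,430,340),2.8); 
c=r.camera("top"); save(c,"t11.png",(130,100,390,260),3); 
E
```

```text
[0.43259159 0.31331219 0.21413714] [-0.07417779  0.99722724  0.00213814  0.00556059] [ 0.45615236 -0.0848732   0.53821761]
```

View pics/s11.png

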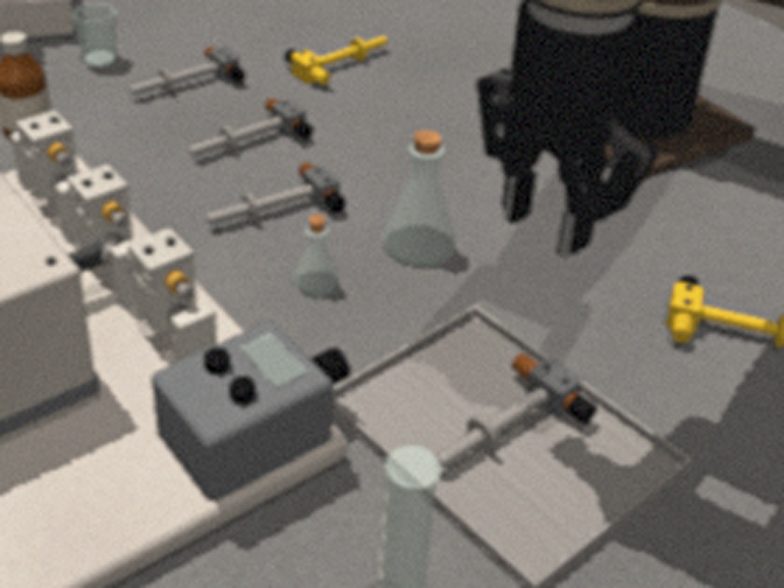

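View pics/t11.png

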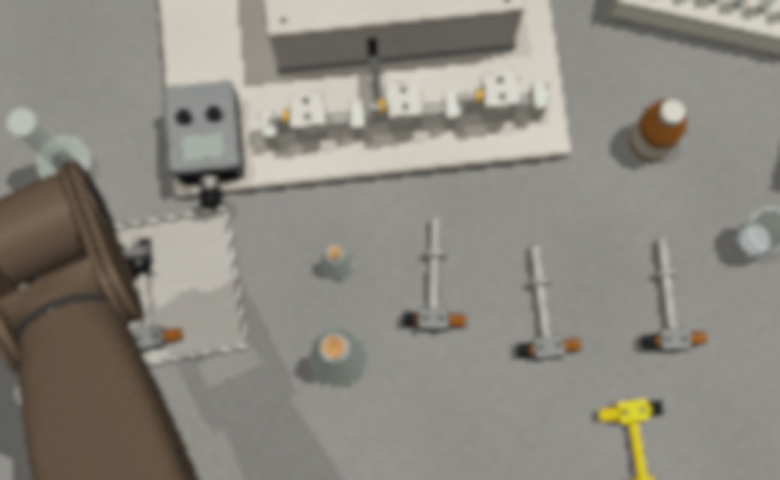

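```bash
python3 - <<'E'
from h import *
import pickle
ct=r.camera("top"); cs=r.camera("scene"); pickle.dump((ct,cs),open("c1.pkl","wb"))
save(ct,"t12.png",(260,165,370,225),7); save(cs,"s12.png",(190,140,280,215),8.5)
E
```

```text
(no output)
```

View pics/t12.png

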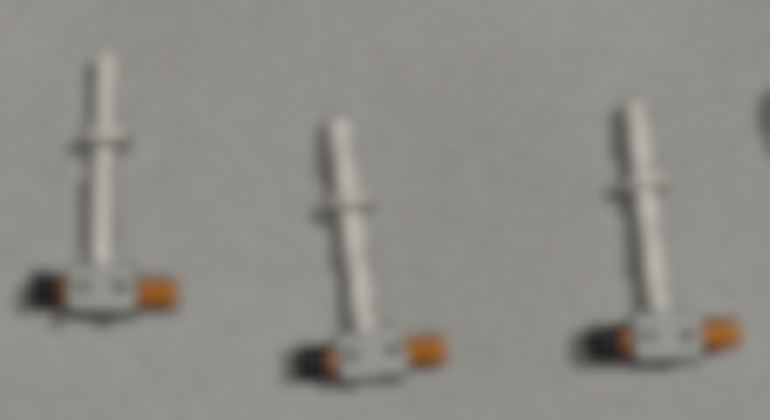

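View pics/s12.png

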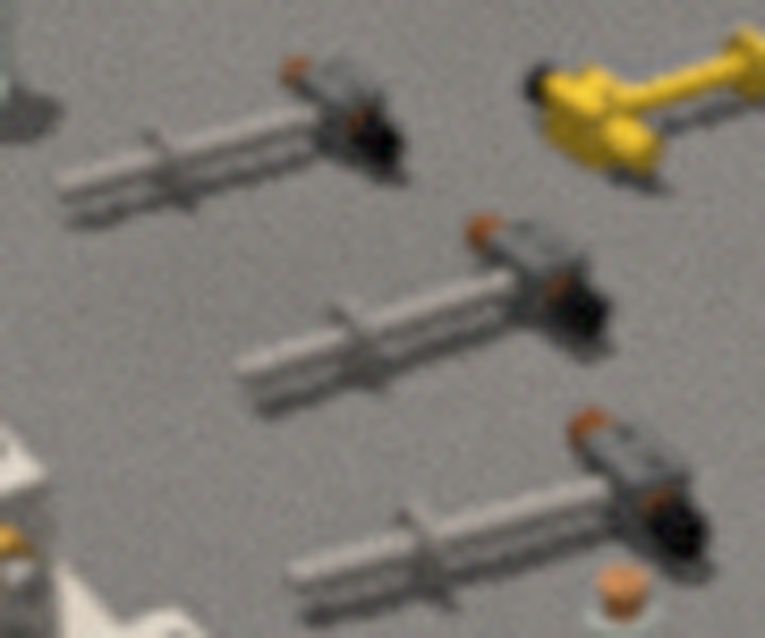

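```bash
cat > fr.py <<'E'
from h import *
def q(p,o,s): return (np.array(p)+.5)/s-.5+np.array(o)
def carrier(ct,cs,tn,tj,sn,sj):
    N,e1=tri((ct,cs),(tn,sn)); J,e2=tri((ct,cs),(tj,sj))
    d=N-J; L=np.linalg.norm(d[:2]); psi=np.degrees(np.arctan2(d[1],d[0]))
    O=J+d*31/117
    def at(c,n,j):
        n=atz(c,n,.015)[0];j=atz(c,j,.015)[0];d=n-j;return (j+d*31/117)[:2].round(4),np.degrees(np.arctan2(d[1],d[0])).round(1)
    print("N",N.round(4),"J",J.round(4),"L",L.round(4),"psi",psi.round(2),"O",O.round(4),"| T",at(ct,tn,tj),"S",at(cs,sn,sj)); return O,psi
E
python3 - <<'E'
from fr import *
import pickle
ct,cs=pickle.load(open("c1.pkl","rb"))
a=lambda p:q(p,(260,165),7); b=lambda p:q(p,(190,140),8.5)
for t,s in [(((104,53),(101,266)),((292,577),(608,488))),(((339,118),(363,335)),((240,368),(510,278))),(((633,97),(657,315)),((62,185),(312,115)))]:
    carrier(ct,cs,a(t[0]),a(t[1]),b(s[0]),b(s[1]))
print(r.read_state()["position"])
E
```

```text
N [ 0.5338 -0.0442  0.0194] J [ 0.4179 -0.0395  0.0193] L 0.116 psi -2.31 O [ 0.4486 -0.0407  0.0193] | T (array([ 0.4491, -0.0407]), np.float64(-2.0)) S (array([ 0.4459, -0.0465]), np.float64(-2.8))
N [ 0.4963 -0.1684  0.02  ] J [ 0.3804 -0.1769  0.0197] L 0.1162 psi 4.23 O [ 0.4111 -0.1747  0.0198] | T (array([ 0.4105, -0.1744]), np.float64(4.0)) S (array([ 0.4087, -0.183 ]), np.float64(4.2))
N [ 0.5039 -0.3245  0.0212] J [ 0.389  -0.3322  0.0185] L 0.1151 psi 3.86 O [ 0.4194 -0.3302  0.0192] | T (array([ 0.4187, -0.3303]), np.float64(2.9)) S (array([ 0.4176, -0.3389]), np.float64(2.6))
[0.42897546 0.31148711 0.2059955 ]
```

Call:
{"name": "send_rows", "arguments": {"rows": [0.5, 1.3, -3.5, 0, 0, 0, -0.3, 0.5, 1.3, -3.5, 0, 0, 0, -0.3, 0.5, 1.3, -3.5, 0, 0, 0, -0.3, 0.5, 1.3, -3.5, 0, 0, 0, -0.3, 0.5, 1.3, -3.5, 0, 0, 0, -0.3, 0.5, 1.3, -3.5, 0, 0, 0, -0.3, 0.5, 1.3, -3.5, 0, 0, 0, -0.3, 0.5, 1.3, -3.5, 0, 0, 0, -0.3, 0.5, 1.3, -3.5, 0, 0, 0, -0.3]}}

```text
time: 11.8
position: [0.5461, -0.0045, 0.2051]
tcp_rot: [-0.05, 0.999, 0.001, -0.002]
force: [0.2, 0.2, 0.6]
grip_width: 0.0425
```

Call:
{"name": "send_rows", "arguments": {"rows": [0.5, -1.4, -3.6, 0, 0, 0, -0.3, 0.5, -1.4, -3.6, 0, 0, 0, -0.3, 0.5, -1.4, -3.6, 0, 0, 0, -0.3, 0.5, -1.4, -3.6, 0, 0, 0, -0.3, 0.5, -1.4, -3.6, 0, 0, 0, -0.3, 0.5, -1.4, -3.6, 0, 0, 0, -0.3, 0.5, -1.4, -3.6, 0, 0, 0, -0.3, 0.5, -1.4, -3.6, 0, 0, 0, -0.3, 0.5, -1.4, -3.6, -2, 0, 0, -0.3, 0.5, 0, 0, -4, 0, 0, 0, 0.5, 0, 0, -4, 0, 0, 0, 0.5, 0, 0, 0, 0, 0, 0]}}

```text
time: 13.0
position: [0.4165, -0.3229, 0.0994]
tcp_rot: [-0.026, 1.0, 0.007, -0.005]
force: [-1.6, 0.7, 0.0]
grip_width: 0.0424
```

Call:
{"name": "send_rows", "arguments": {"rows": [0.5, 0, 0, 0, 0, 0, 0, 0.5, 0, 0, 0, 0, 0, 0, 0.5, 0, 0, 0, 0, 0, 0]}}

```text
time: 13.3
position: [0.4222, -0.3281, 0.1098]
tcp_rot: [-0.027, 1.0, -0.002, 0.001]
force: [-0.1, -0.3, -0.2]
grip_width: 0.0426
```

```bash
python3 - <<'E'
from h import *
s=r.read_state(); print(s["position"],s["tcp_rot"],s["force"])
c=r.camera("scene"); save(c,"s13.png",(150,80,330,230),4); 
c=r.camera("top"); save(c,"t13.png",(230,100,390,240),4.5); 
E
```

```text
[ 0.42217869 -0.32808478  0.10983683] [-0.02730665  0.99962457 -0.00173704  0.00142882] [-0.0809102  -0.34264716 -0.15582157]
```

View pics/s13.png

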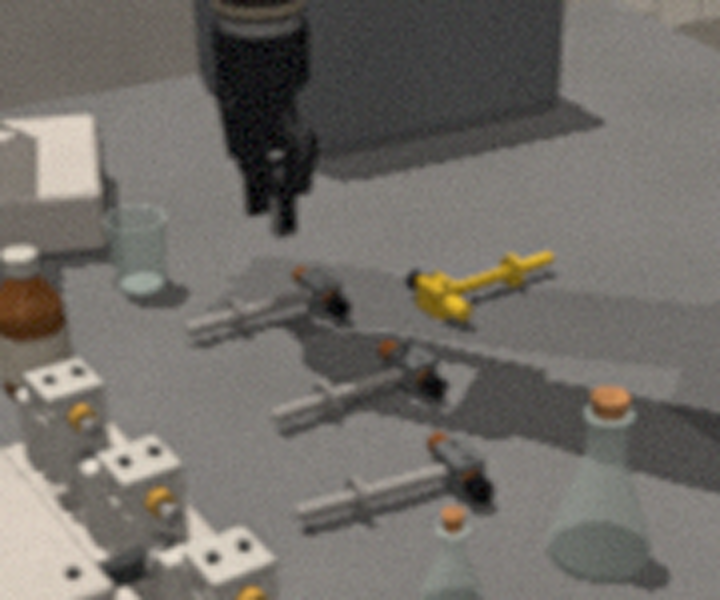

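View pics/t13.png

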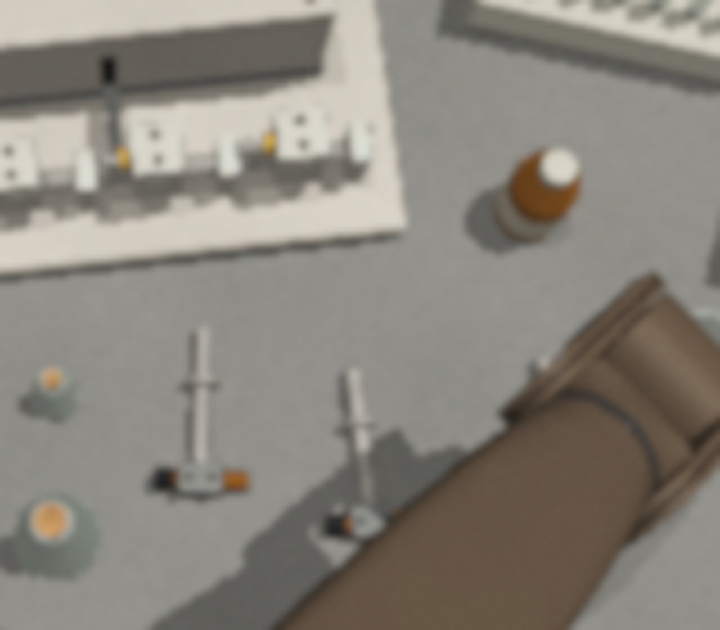

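Call:
{"name": "send_rows", "arguments": {"rows": [0.5, 0, -0.2, -3, 0, 0, 0, 0.5, 0, 0, -2.5, 0, 0, 0, 0.5, 0, 0, -1.5, 0, 0, 0, 0.5, 0, 0, -0.8, 0, 0, 0, 0.5, 0, 0, 0, 0, 0, 0, 0.5, 0, 0, 0, 0, 0, 0, 0.5, 0, 0, 0, 0, 0, 0]}}

```text
time: 14.1
position: [0.4216, -0.3299, 0.0306]
tcp_rot: [-0.027, 1.0, -0.001, 0.001]
force: [0.4, -0.0, -0.4]
grip_width: 0.0427
```

```bash
python3 - <<'E'
from h import *
s=r.read_state(); print(s["position"],s["tcp_rot"],s["force"])
c=r.camera("scene"); save(c,"s14.png",(170,110,270,200),7); 
E
```

```text
[ 0.42163569 -0.32992735  0.03063449] [-2.70216845e-02  9.99634039e-01 -9.80979339e-04  8.08516721e-04] [ 0.37823258 -0.0149569  -0.3847278 ]
```

View pics/s14.png

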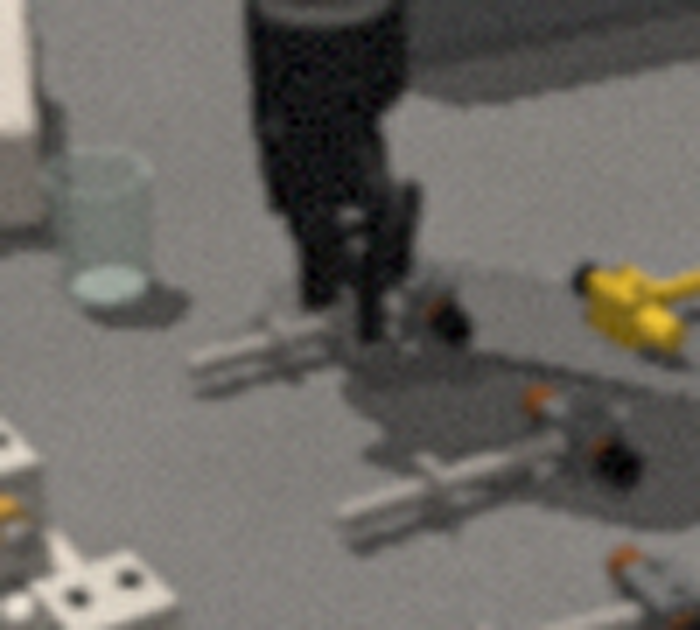

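Call:
{"name": "send_rows", "arguments": {"rows": [0.5, 0, 0, -0.7, 0, 0, 0, 0.4, 0, 0, 0, 0, 0, 0, 0.3, 0, 0, 0, 0, 0, 0, 0, 0, 0, 0, 0, 0, 0, 0, 0, 0, 0, 0, 0, 0, 0, 0, 0, 0, 0, 0, 0, 0, 0, 0, 0, 0, 0, 0, 0, 0, 0, 0, 0, 0, 0]}}

```text
time: 14.95
position: [0.421, -0.3294, 0.0225]
tcp_rot: [-0.027, 1.0, -0.0, 0.0]
force: [-0.6, 0.4, 0.5]
grip_width: 0.0094
```

Call:
{"name": "send_rows", "arguments": {"rows": [0, 0, 0, 2, 0, 0, 0, 0, 0, 0, 3.5, 0, 0, 0, 0, 0, 0, 4, 0, 0, 0, 0, 0, 0, 4, 0, 0, 0, 0, 0, 0, 3, 0, 0, 0, 0, 0, 0, 0, 0, 0, 0, 0, 0, 0, 0, 0, 0, 0]}}

```text
time: 15.65
position: [0.4207, -0.3288, 0.1871]
tcp_rot: [-0.027, 1.0, 0.0, 0.0]
force: [-0.3, -0.4, -1.5]
grip_width: 0.0099
```

```bash
python3 - <<'E'
from h import *
s=r.read_state(); print(s["position"],s["tcp_rot"],s["force"],s["grip_width"])
c=r.camera("scene"); save(c,"s15.png",(150,60,290,180),5); 
E
```

```text
[ 0.42072384 -0.32884536  0.18709026] [-2.70022618e-02  9.99635371e-01  1.32242822e-05  4.17770767e-05] [-0.28583034 -0.38206688 -1.47677489] 0.009906833421999143
```

View pics/s15.png

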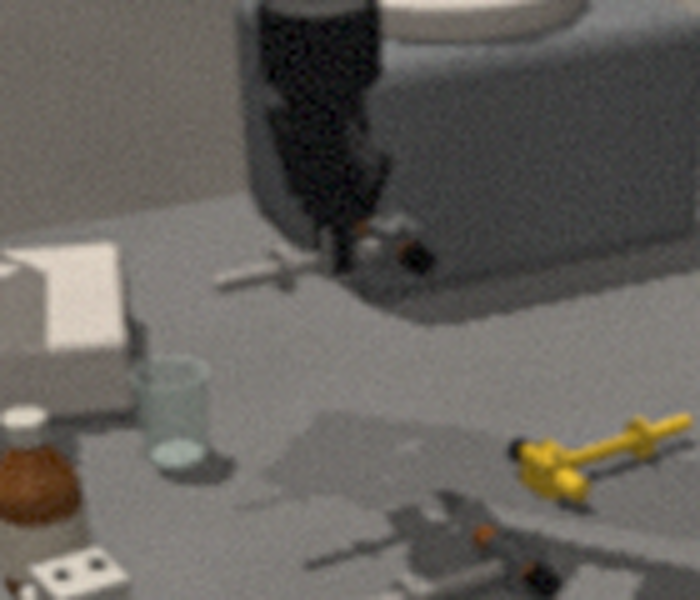

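Held. Moving to behind boss 3.

Call:
{"name": "send_rows", "arguments": {"rows": [0, 2, 3.2, 0, 0, 0, 0.4, 0, 2, 3.2, 0, 0, 0, 0.4, 0, 2, 3.2, 0, 0, 0, 0.4, 0, 2, 3.2, 0, 0, 0, 0.4, 0, 2, 3.2, -1, 0, 0, 0.4, 0, 2, 3.4, -2, 0, 0, 0.2, 0, 0, 0, -2, 0, 0, 0, 0, 0, 0, -2, 0, 0, 0, 0, 0, 0, 0, 0, 0, 0, 0, 0, 0, 0, 0, 0, 0, 0, 0, 0, 0, 0, 0, 0]}}

```text
time: 16.8
position: [0.541, -0.1355, 0.1176]
tcp_rot: [-0.046, 0.999, -0.0, 0.0]
force: [-0.6, 0.1, -1.4]
grip_width: 0.0094
```

```bash
cat > st.py <<'E'
from h import *
import sys
s=r.read_state(); p=s["position"]; Q=R.from_quat(s["tcp_rot"]).as_matrix()
yv=Q[:,1]*np.sign(Q[1,1]); print("pos",p.round(4),"psi",np.degrees(np.arctan2(-yv[0],yv[1])).round(2),"tilt",Q[:,2].round(4),"F",s["force"].round(1),"grip",round(s["grip_width"],4))
u=np.array([.9957,.0926]);v=np.array([-.0926,.9957])
for i,h in enumerate([(.5817,.1013),(.592,-.0135),(.603,-.1278)]):
    d=p[:2]-h; print("home",i+1,"along mm",(d@u*1e3).round(1),"lat mm",(d@v*1e3).round(1))
E
python3 - <<'E'
from st import *
c=r.camera("scene"); save(c,"s16.png",(150,110,270,210),6); 
c=r.camera("top"); save(c,"t16.png",(270,100,350,180),8); 
E
```

```text
pos [ 0.541  -0.1355  0.1176] psi 5.26 tilt [ 3.e-04 -1.e-04 -1.e+00] F [-0.6  0.1 -1.4] grip 0.0094
home 1 along mm -62.4 lat mm -232.0
home 2 along mm -62.0 lat mm -116.7
home 3 along mm -62.4 lat mm -1.9
```

View pics/s16.png

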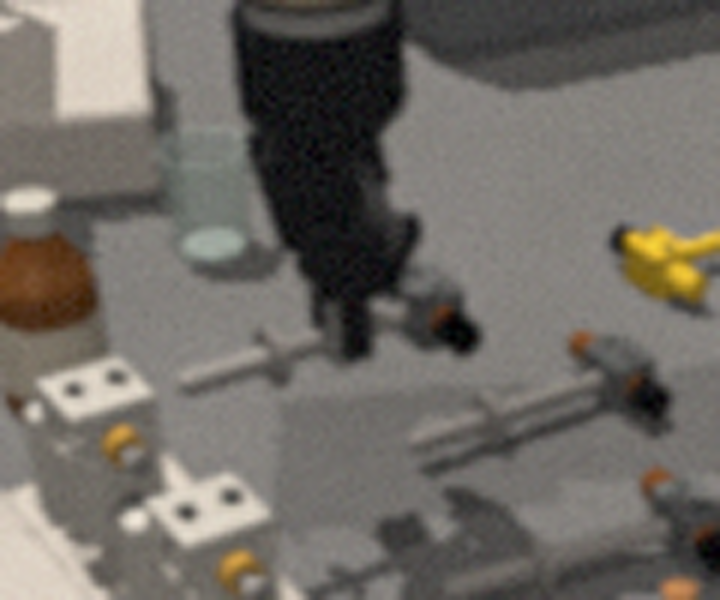

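View pics/t16.png

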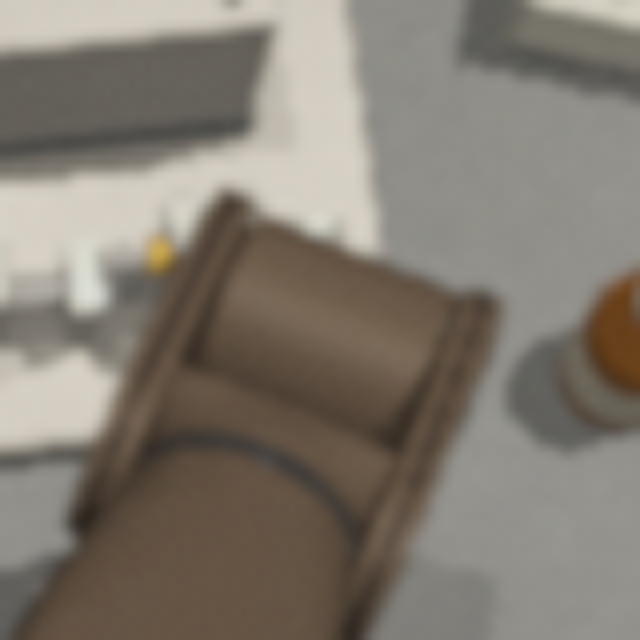

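Call:
{"name": "send_rows", "arguments": {"rows": [0, 0, 0.17, -0.5, 0, 0, 0, 0, 0, 0, 0, 0, 0, 0, 0, 0, 0, 0, 0, 0, 0]}}

```text
time: 17.2
position: [0.5408, -0.1334, 0.1123]
tcp_rot: [-0.046, 0.999, 0.0, -0.0]
force: [-0.2, 0.6, -0.3]
grip_width: 0.0095
```

```bash
python3 - <<'E'
from st import *
c=r.camera("scene"); save(c,"s17.png",(170,150,230,200),13); 
P=[np.r_[p[:2]+u*x,p[2]-.0075] for x in(.084,.0785,.033,.039,-.033)]
print((proj(c,P)-[170,150]+.5)*13-.5)
E
```

```text
pos [ 0.5408 -0.1334  0.1123] psi 5.29 tilt [-1.e-04  0.e+00 -1.e+00] F [-0.2  0.6 -0.3] grip 0.0095
home 1 along mm -62.5 lat mm -229.9
home 2 along mm -62.1 lat mm -114.6
home 3 along mm -62.5 lat mm 0.2
[[138.08850018 349.22682913]
 [162.04880269 341.52578457]
 [355.83226836 279.24213427]
 [330.72226024 287.31270396]
 [623.56573059 193.19032752]]
```

View pics/s17.png

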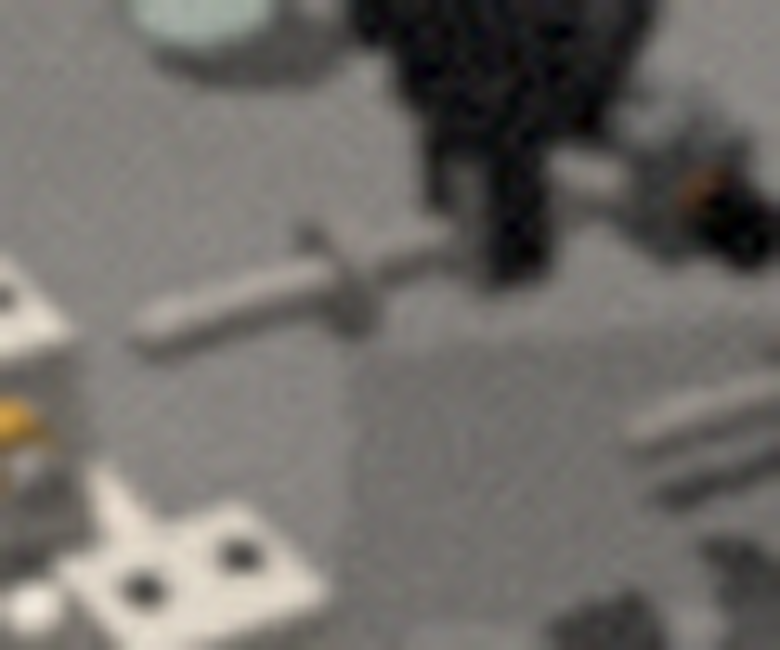

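Call:
{"name": "send_rows", "arguments": {"rows": [0, 0.5, 0.05, 0, 0, 1, 0, 0, 0.5, 0.05, 0, 0, 0, 0, 0, 0.5, 0.05, 0, 0, 0, 0, 0, 0.3, 0.03, 0, 0, 0, 0, 0, 0, 0, 0, 0, 0, 0, 0, 0, 0, 0, 0, 0, 0]}}

```text
time: 17.85
position: [0.5589, -0.1315, 0.1122]
tcp_rot: [-0.046, 0.999, 0.0, -0.009]
force: [0.1, 0.2, -1.0]
grip_width: 0.0095
```

```bash
python3 - <<'E'
from st import *
c=r.camera("scene"); save(c,"s18.png",(150,150,220,210),11); 
E
```

```text
pos [ 0.5589 -0.1315  0.1122] psi 5.3 tilt [-1.780e-02  1.000e-04 -9.998e-01] F [ 0.1  0.2 -1. ] grip 0.0095
home 1 along mm -44.3 lat mm -229.7
home 2 along mm -43.9 lat mm -114.5
home 3 along mm -44.3 lat mm 0.4
```

View pics/s18.png

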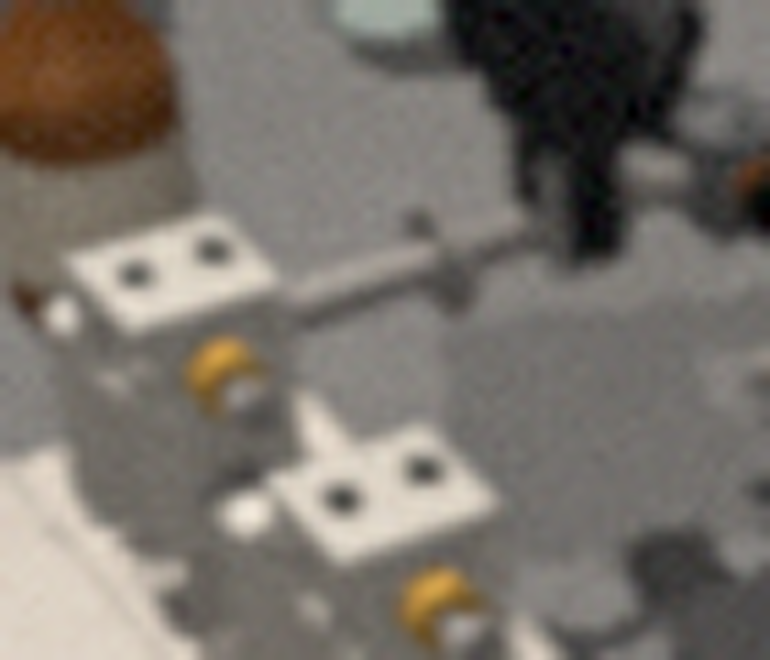

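Call:
{"name": "send_rows", "arguments": {"rows": [0, 0.3, 0.03, 0, 0, 0, 0, 0, 0.3, 0.02, 0, 0, 0, 0, 0, 0, 0, 0, 0, 0, 0, 0, 0, 0, 0, 0, 0, 0]}}

```text
time: 18.3
position: [0.5654, -0.1314, 0.1127]
tcp_rot: [-0.046, 0.999, 0.0, -0.008]
force: [0.4, -1.2, -0.8]
grip_width: 0.0098
```

```bash
python3 st.py
```

```text
pos [ 0.5654 -0.1314  0.1127] psi 5.28 tilt [-1.600e-02 -6.000e-04 -9.999e-01] F [ 0.4 -1.2 -0.8] grip 0.0098
home 1 along mm -37.7 lat mm -230.2
home 2 along mm -37.4 lat mm -115.0
home 3 along mm -37.7 lat mm -0.1
```

Call:
{"name": "send_rows", "arguments": {"rows": [0, 0.4, 0.04, 0, 0, -0.3, 0, 0, 0.4, 0.03, 0, 0, -0.3, 0, 0, 0.4, 0.03, 0, 0, 0, 0, 0, 0, 0, 0, 0, 0, 0]}}

```text
time: 18.7
position: [0.5767, -0.1306, 0.112]
tcp_rot: [-0.046, 0.999, -0.0, -0.004]
force: [-1.7, -3.6, -0.3]
grip_width: 0.0097
```

```bash
python3 st.py
```

```text
pos [ 0.5767 -0.1306  0.112 ] psi 5.27 tilt [-8.3e-03 -9.0e-04 -1.0e+00] F [-1.7 -3.6 -0.3] grip 0.0097
home 1 along mm -26.4 lat mm -230.5
home 2 along mm -26.0 lat mm -115.2
home 3 along mm -26.4 lat mm -0.4
```

Fine; lateral −y force comes from the plunger beginning. Continue.

Call:
{"name": "send_rows", "arguments": {"rows": [0, 0.4, 0.02, 0, 0, 0, 0, 0, 0.4, 0.02, 0, 0, 0, 0, 0, 0.4, 0.03, 0, 0, 0, 0, 0, 0, 0, 0, 0, 0, 0]}}

```text
time: 19.1
position: [0.5895, -0.1303, 0.1125]
tcp_rot: [-0.046, 0.999, -0.0, -0.003]
force: [1.2, -5.0, -1.2]
grip_width: 0.01
```

```bash
python3 st.py
```

```text
pos [ 0.5895 -0.1303  0.1125] psi 5.22 tilt [-0.005  -0.0011 -1.    ] F [ 1.2 -5.  -1.2] grip 0.01
home 1 along mm -13.6 lat mm -231.3
home 2 along mm -13.3 lat mm -116.1
home 3 along mm -13.6 lat mm -1.2
```

Call:
{"name": "send_rows", "arguments": {"rows": [0, 0.4, 0.04, 0, 0, 0, 0, 0, 0.4, 0.04, 0, 0, 0, 0, 0, 0.4, 0.04, 0, 0, 0, 0, 0, 0.1, 0.01, 0, 0, 0, 0, 0, 0, 0, 0, 0, 0, 0, 0, 0, 0, 0, 0, 0, 0]}}

```text
time: 19.7
position: [0.602, -0.129, 0.1123]
tcp_rot: [-0.046, 0.999, -0.001, -0.004]
force: [-1.1, -6.0, -1.6]
grip_width: 0.0097
```

```bash
python3 - <<'E'
from st import *
c=r.camera("scene"); save(c,"s19.png",(150,140,230,210),10); 
E
```

```text
pos [ 0.602  -0.129   0.1123] psi 5.28 tilt [-0.007  -0.0017 -1.    ] F [-1.1 -6.  -1.6] grip 0.0097
home 1 along mm -1.2 lat mm -231.2
home 2 along mm -0.8 lat mm -115.9
home 3 along mm -1.2 lat mm -1.1
```

View pics/s19.png

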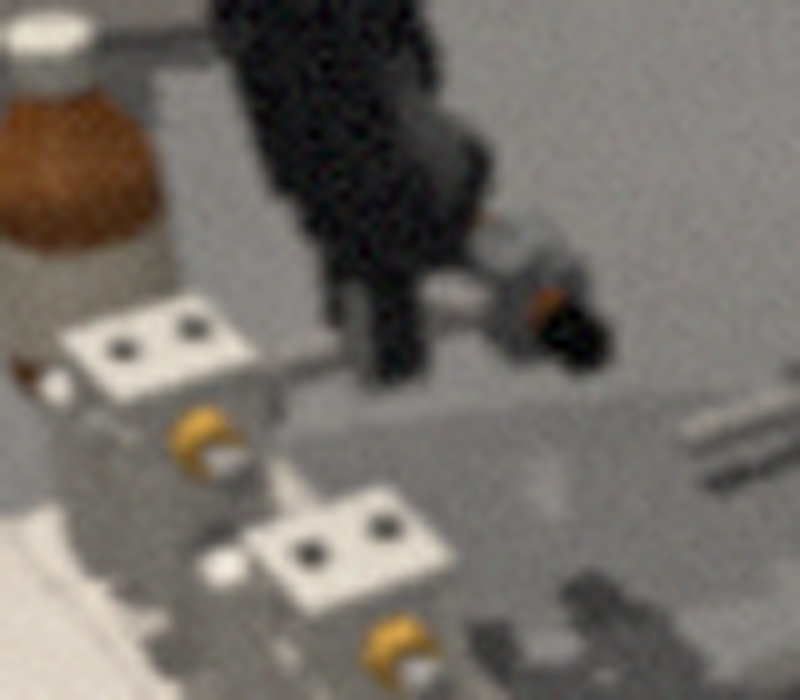

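Call:
{"name": "send_rows", "arguments": {"rows": [0, 0.2, 0.02, 0, 0, 0, 0, 0, 0.1, 0.01, 0, 0, 0, 0, 0, 0, 0, 0, 0, 0, 0, 0, 0, 0, 0, 0, 0, 0]}}

```text
time: 20.15
position: [0.6042, -0.1287, 0.112]
tcp_rot: [-0.046, 0.999, -0.001, -0.005]
force: [-2.6, -6.3, -1.3]
grip_width: 0.0095
```

```bash
python3 st.py
```

```text
pos [ 0.6042 -0.1287  0.112 ] psi 5.3 tilt [-0.0091 -0.0017 -1.    ] F [-2.6 -6.3 -1.3] grip 0.0095
home 1 along mm 1.1 lat mm -231.1
home 2 along mm 1.5 lat mm -115.9
home 3 along mm 1.1 lat mm -1.1
```

Call:
{"name": "send_rows", "arguments": {"rows": [0, 0.2, 0.02, 0, 0, 0, 0, 0, 0.1, 0.01, 0, 0, 0, 0, 0, 0, 0, 0, 0, 0, 0, 0, 0, 0, 0, 0, 0, 0]}}

```text
time: 20.55
position: [0.6045, -0.1288, 0.1116]
tcp_rot: [-0.047, 0.999, -0.0, -0.009]
force: [-12.0, -8.0, 3.5]
grip_width: 0.0094
```

```bash
python3 - <<'E'
from st import *
c=r.camera("scene"); save(c,"s20.png",(150,140,230,210),10); 
E
```

```text
pos [ 0.6045 -0.1288  0.1116] psi 5.36 tilt [-0.0177 -0.0016 -0.9998] F [-12.   -8.    3.5] grip 0.0094
home 1 along mm 1.3 lat mm -231.3
home 2 along mm 1.7 lat mm -116.0
home 3 along mm 1.4 lat mm -1.2
```

View pics/s20.png

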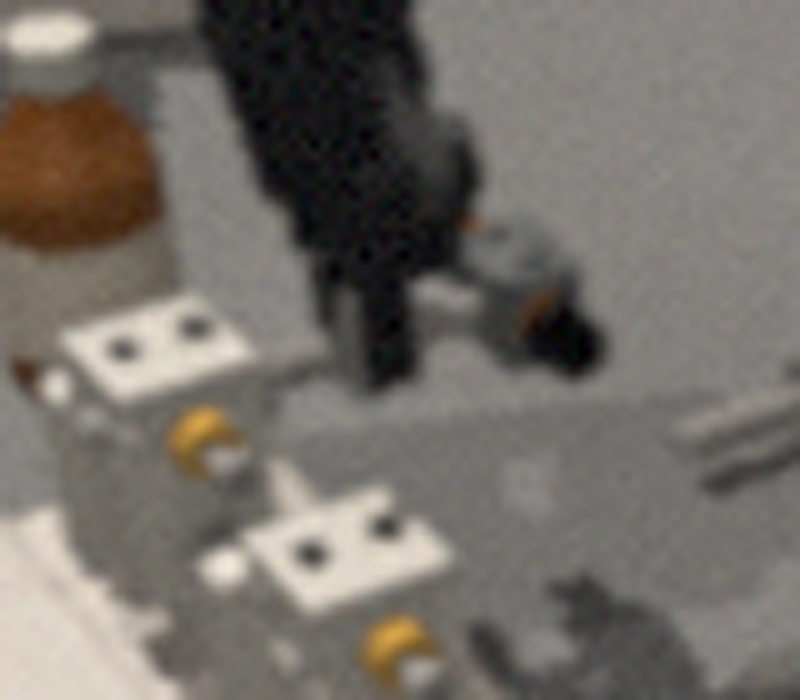

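Call:
{"name": "send_rows", "arguments": {"rows": [0, 0.15, 0.01, 0, 0, 0, 0, 0, 0, 0, 0, 0, 0, 0, 0, 0, 0, 0, 0, 0, 0]}}

```text
time: 20.9
position: [0.6046, -0.1289, 0.1116]
tcp_rot: [-0.047, 0.999, -0.0, -0.011]
force: [-15.9, -7.6, 5.3]
grip_width: 0.0098
```

```bash
python3 st.py
```

```text
pos [ 0.6046 -0.1289  0.1116] psi 5.38 tilt [-0.022  -0.0017 -0.9998] F [-15.9  -7.6   5.3] grip 0.0098
home 1 along mm 1.5 lat mm -231.4
home 2 along mm 1.8 lat mm -116.1
home 3 along mm 1.5 lat mm -1.3
```

Call:
{"name": "send_rows", "arguments": {"rows": [0, -0.3, -0.03, 0, 0, 0, 0, 0, 0, 0, 0, 0, 0, 0, 0.2, 0, 0, 0, 0, 0, 0, 0.4, 0, 0, 0, 0, 0, 0, 0.4, 0, 0, 0, 0, 0, 0, 0.4, 0, 0, 1, 0, -0.4, 0, 0.4, 0, 0, 3, 0, 0, 0, 0.4, 0, 0, 4, 0, 0, 0, 0.5, 0, 0, 2, 0, 0, 0, 0.5, 0, 0, 0, 0, 0, 0]}}

```text
time: 21.9
position: [0.609, -0.1282, 0.2184]
tcp_rot: [-0.047, 0.999, -0.002, 0.005]
force: [-0.3, -0.5, -0.4]
grip_width: 0.0424
```

```bash
python3 - <<'E'
from st import *
import pickle
cs=r.camera("scene"); save(cs,"s21.png",(150,130,290,230),5.5); 
ct=r.camera("top"); save(ct,"t21.png",(230,110,370,230),5.5); pickle.dump((ct,cs),open("c2.pkl","wb"))
E
```

```text
pos [ 0.609  -0.1282  0.2184] psi 5.33 tilt [ 0.0098 -0.0032 -0.9999] F [-0.3 -0.5 -0.4] grip 0.0424
home 1 along mm 5.9 lat mm -231.0
home 2 along mm 6.3 lat mm -115.8
home 3 along mm 5.9 lat mm -0.9
```

View pics/s21.png

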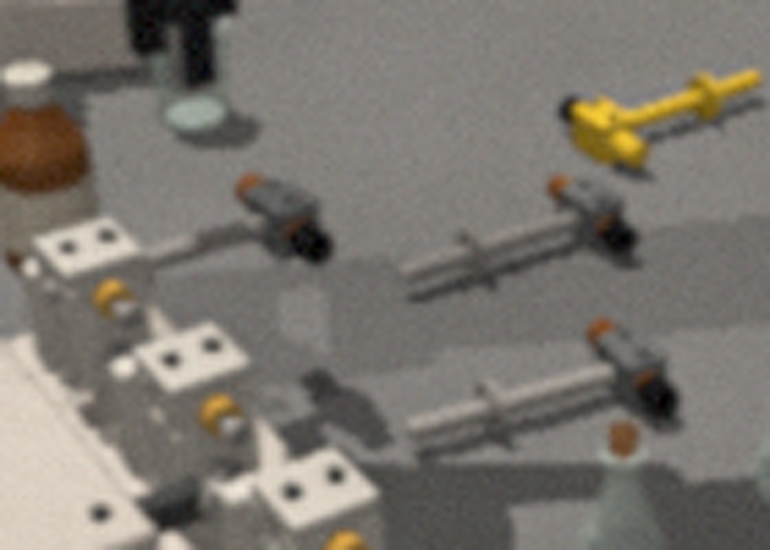

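View pics/t21.png

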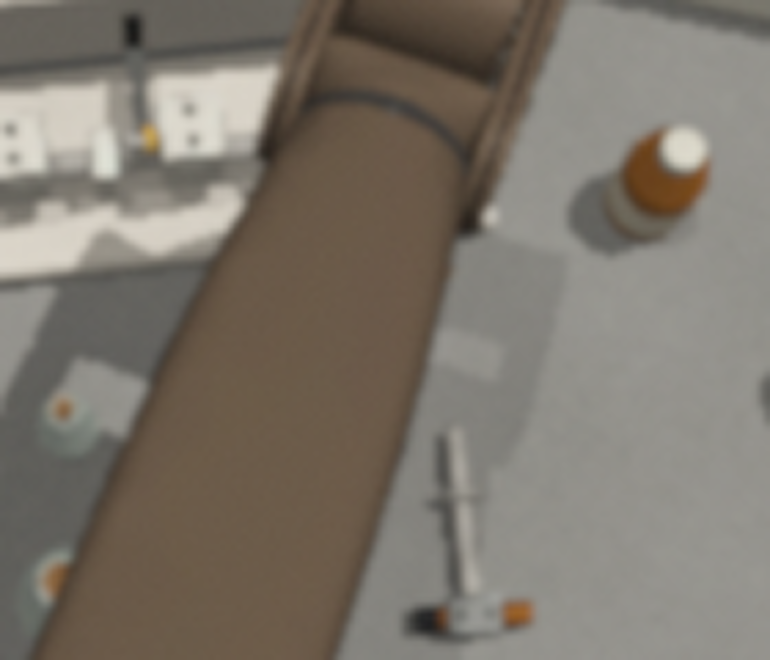

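```bash
python3 - <<'E'
from fr import *
import pickle
ct,cs=pickle.load(open("c2.pkl","rb"))
save(ct,"t22.png",(295,180,335,230),12); save(cs,"s22.png",(215,155,270,185),13)
a=lambda p:q(p,(230,110),5.5); b=lambda p:q(p,(150,130),5.5)
carrier(ct,cs,a((456,430)),a((471,592)),b((405,270)),b((583,222)))
E
```

```text
N [ 0.4715 -0.1839  0.0194] J [ 0.3584 -0.1874  0.0177] L 0.1132 psi 1.77 O [ 0.3883 -0.1864  0.0182] | T (array([ 0.3908, -0.1883]), np.float64(2.9)) S (array([ 0.3843, -0.1891]), np.float64(-1.1))
```

View pics/t22.png

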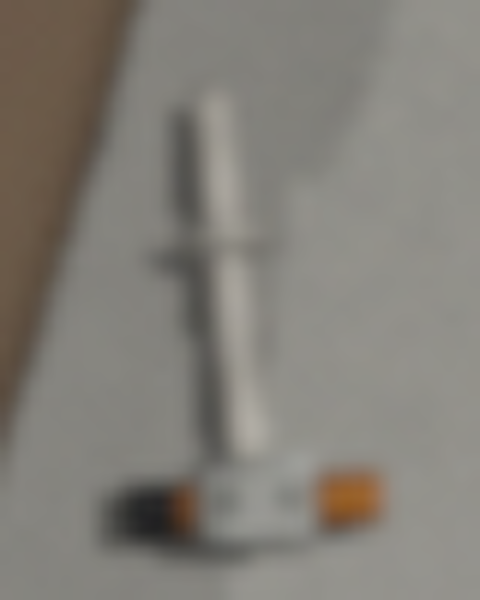

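View pics/s22.png

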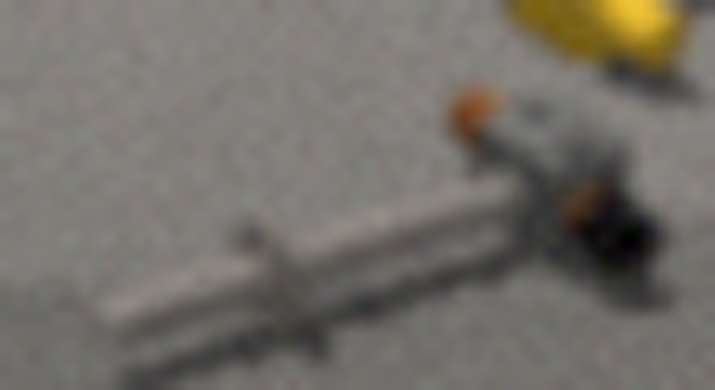

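```bash
python3 - <<'E'
from fr import *
import pickle
ct,cs=pickle.load(open("c2.pkl","rb"))
a=lambda p:q(p,(295,180),12); b=lambda p:q(p,(215,155),13)
carrier(ct,cs,a((213,90)),a((247,452)),b((108,312)),b((520,188)))
E
```

```text
N [ 0.4736 -0.1828  0.0212] J [ 0.3598 -0.1877  0.0211] L 0.1139 psi 2.5 O [ 0.3899 -0.1864  0.0211] | T (array([ 0.3916, -0.1879]), np.float64(3.0)) S (array([ 0.3845, -0.1947]), np.float64(1.7))
```

Call:
{"name": "send_rows", "arguments": {"rows": [0.5, -3.4, -0.9, 0, 0, 0, -0.4, 0.5, -3.4, -0.9, 0, 0, 0, -0.4, 0.5, -3.4, -0.9, 0, 0, 0, -0.4, 0.5, -3.4, -1, 0, 0, 0, -0.4, 0.5, -3.4, -1, 0, 0, 0, -0.4, 0.5, -3.4, -1, -2, 0, 0, -0.4, 0.5, 0, 0, -4, 0, 0, 0, 0.5, 0, 0, -4, 0, 0, 0, 0.5, 0, 0, -2, 0, 0, 0, 0.5, 0, 0, 0, 0, 0, 0, 0.5, 0, 0, 0, 0, 0, 0, 0.5, 0, 0, 0, 0, 0, 0]}}

```text
time: 23.2
position: [0.4032, -0.1852, 0.0934]
tcp_rot: [-0.025, 1.0, -0.001, 0.001]
force: [0.3, -0.3, 0.1]
grip_width: 0.0427
```

```bash
python3 - <<'E'
from st import *
cs=r.camera("scene"); save(cs,"s23.png",(190,100,290,200),7); 
E
```

```text
pos [ 0.4032 -0.1852  0.0934] psi 2.91 tilt [ 0.0016 -0.0012 -1.    ] F [ 0.3 -0.3  0.1] grip 0.0427
home 1 along mm -204.3 lat mm -268.7
home 2 along mm -203.9 lat mm -153.4
home 3 along mm -204.3 lat mm -38.6
```

View pics/s23.png

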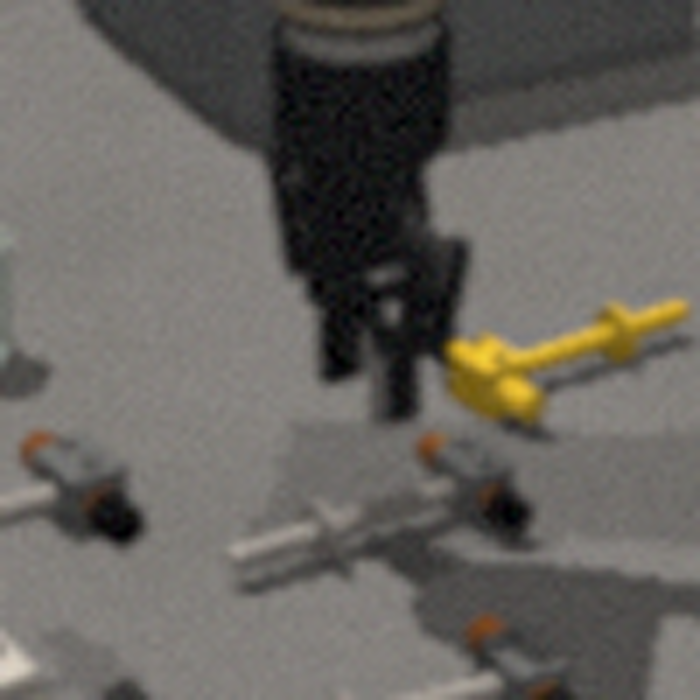

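Call:
{"name": "send_rows", "arguments": {"rows": [0.5, 0, -0.1, -2.5, 0, 0, 0, 0.5, 0, 0, -2, 0, 0, 0, 0.5, 0, 0, -1.5, 0, 0, 0, 0.5, 0, 0, -0.5, 0, 0, 0, 0.5, 0, 0, 0, 0, 0, 0, 0.5, 0, 0, 0, 0, 0, 0]}}

```text
time: 23.85
position: [0.4033, -0.1863, 0.0285]
tcp_rot: [-0.025, 1.0, -0.001, 0.001]
force: [0.5, 0.0, -0.8]
grip_width: 0.0426
```

```bash
python3 - <<'E'
from st import *
cs=r.camera("scene"); save(cs,"s24.png",(210,130,270,190),11); 
E
```

```text
pos [ 0.4033 -0.1863  0.0285] psi 2.9 tilt [ 0.0018 -0.0014 -1.    ] F [ 0.5  0.  -0.8] grip 0.0426
home 1 along mm -204.3 lat mm -269.9
home 2 along mm -203.9 lat mm -154.6
home 3 along mm -204.3 lat mm -39.8
```

View pics/s24.png

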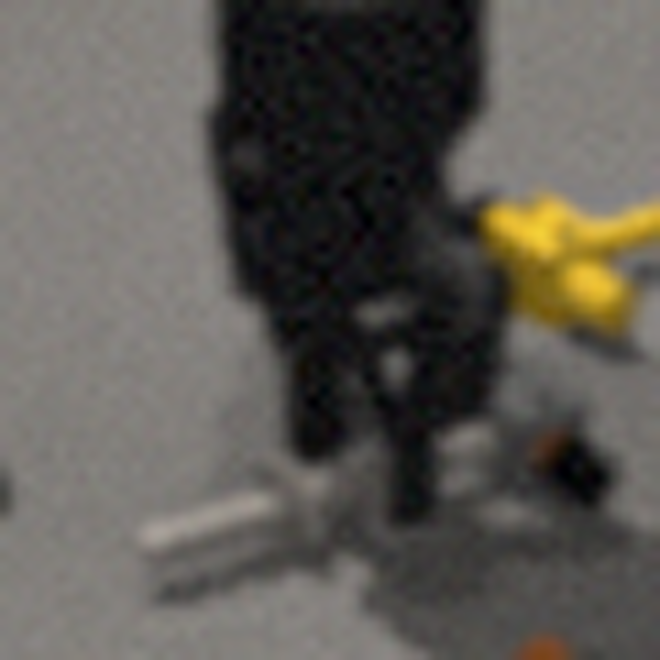

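Call:
{"name": "send_rows", "arguments": {"rows": [0.5, 0, 0, -0.6, 0, 0, 0, 0.4, 0, 0, 0, 0, 0, 0, 0.3, 0, 0, 0, 0, 0, 0, 0, 0, 0, 0, 0, 0, 0, 0, 0, 0, 0, 0, 0, 0, 0, 0, 0, 0, 0, 0, 0, 0, 0, 0, 0, 0, 0, 0, 0, 0, 0, 0, 0, 0, 0]}}

```text
time: 24.7
position: [0.4026, -0.186, 0.0216]
tcp_rot: [-0.025, 1.0, -0.0, 0.0]
force: [-0.5, -0.4, 2.1]
grip_width: 0.0097
```

Call:
{"name": "send_rows", "arguments": {"rows": [0, 0, 0, 2, 0, 0, 0, 0, 0, 0, 3.5, 0, 0, 0, 0, 0, 0, 4, 0, 0, 0, 0, 0, 0, 4, 0, 0, 0, 0, 0, 0, 3, 0, 0, 0, 0, 2.3, 2.8, 0, 0, 0, 0.4, 0, 2.3, 2.8, 0, 0, 0, 0.4, 0, 2.3, 2.8, 0, 0, 0, 0.4, 0, 2.3, 2.8, 0, 0, 0, 0.4, 0, 2.3, 2.8, 0, 0, 0, 0.4, 0, 2.3, 2.8, 0, 0, 0, 0.4, 0, 0, 0, 0, 0, 0, 0]}}

```text
time: 25.9
position: [0.5416, -0.0148, 0.1855]
tcp_rot: [-0.048, 0.999, 0.001, -0.0]
force: [0.0, 0.3, -1.2]
grip_width: 0.0097
```

Call:
{"name": "send_rows", "arguments": {"rows": [0, 0, 0, -2.5, 0, 0, 0, 0, 0, 0, -2.5, 0, 0, 0, 0, 0, 0, -2, 0, 0, 0, 0, 0, 0, 0, 0, 0, 0, 0, 0, 0, 0, 0, 0, 0, 0, 0, 0, 0, 0, 0, 0]}}

```text
time: 26.5
position: [0.5411, -0.0181, 0.1176]
tcp_rot: [-0.046, 0.999, -0.0, 0.001]
force: [-0.1, 0.5, -1.9]
grip_width: 0.0096
```

```bash
cat > nz.py <<'E'
from st import *
def nz(off,zo,name,box,s):
    c=r.camera("scene"); save(c,name,box,s)
    uu=np.array([np.cos(np.arctan2(-yv[0],yv[1])),np.sin(np.arctan2(-yv[0],yv[1]))])
    P=[np.r_[p[:2]+uu*(x-off),p[2]-zo] for x in(.086,.080,.038,-.031)]
    print("nose,80,collar,block",((proj(c,P)-[box[0],box[1]]+.5)*s-.5).round(0).tolist())
E
python3 - <<'E'
from nz import *
nz(.012,.0066,"s25.png",(180,150,250,220),10)
E
```

```text
pos [ 0.5411 -0.0181  0.1176] psi 5.27 tilt [ 2.1e-03 -5.0e-04 -1.0e+00] F [-0.1  0.5 -1.9] grip 0.0096
home 1 along mm -51.5 lat mm -115.2
home 2 along mm -51.1 lat mm 0.1
home 3 along mm -51.5 lat mm 114.9
nose,80,collar,block [[195.0, 446.0], [216.0, 438.0], [362.0, 387.0], [588.0, 307.0]]
```

View pics/s25.png

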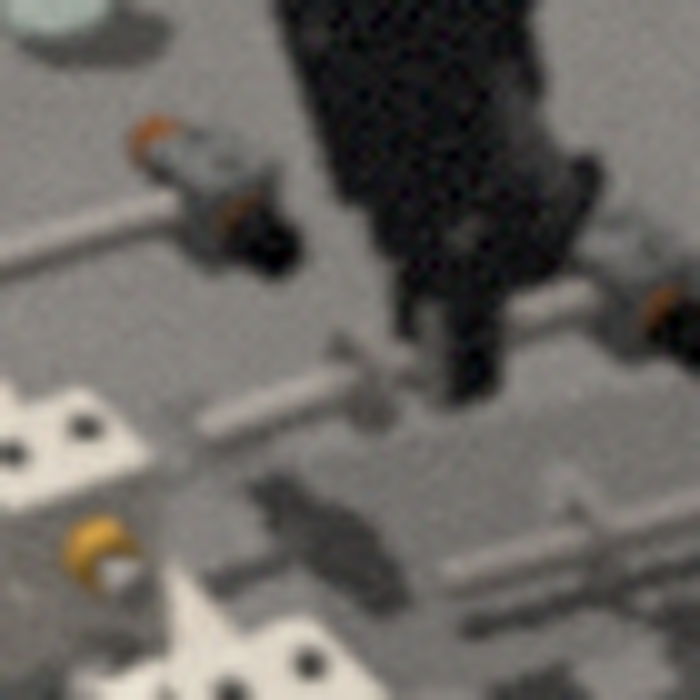

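Call:
{"name": "send_rows", "arguments": {"rows": [0, 0.4, 0.04, -0.5, 0, 1, 0, 0, 0.5, 0.05, -0.1, 0, 0, 0, 0, 0.5, 0.05, 0, 0, 0, 0, 0, 0.3, 0.03, 0, 0, 0, 0, 0, 0, 0, 0, 0, 0, 0, 0, 0, 0, 0, 0, 0, 0]}}

```text
time: 27.15
position: [0.5574, -0.016, 0.1103]
tcp_rot: [-0.046, 0.999, 0.0, -0.009]
force: [0.0, -1.3, -1.4]
grip_width: 0.0098
```

```bash
python3 - <<'E'
from nz import *
nz(.012,.0066,"s26.png",(170,160,240,230),10)
E
```

```text
pos [ 0.5574 -0.016   0.1103] psi 5.3 tilt [-0.0177  0.     -0.9998] F [ 0.  -1.3 -1.4] grip 0.0098
home 1 along mm -35.0 lat mm -114.5
home 2 along mm -34.7 lat mm 0.8
home 3 along mm -35.0 lat mm 115.6
nose,80,collar,block [[240.0, 392.0], [261.0, 385.0], [409.0, 332.0], [638.0, 250.0]]
```

View pics/s26.png

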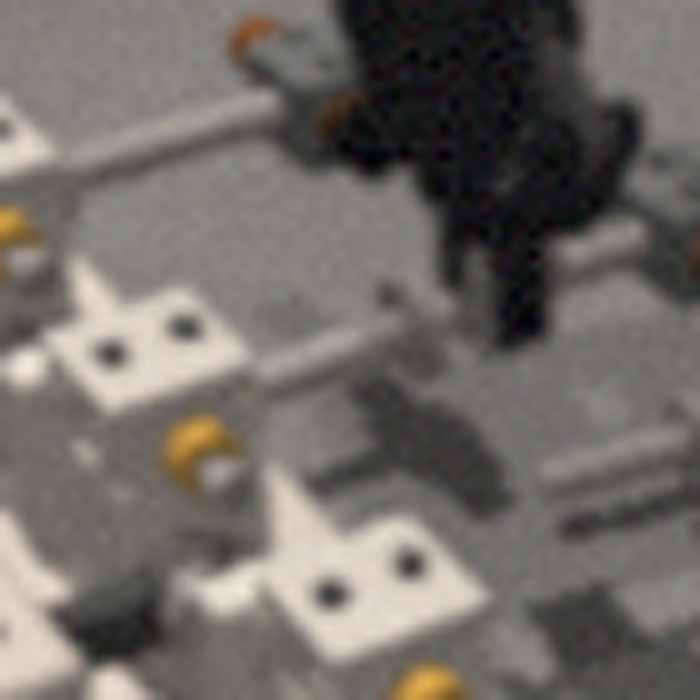

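Call:
{"name": "send_rows", "arguments": {"rows": [0, 0.3, -0.02, 0.1, 0, 0, 0, 0, 0.3, 0.02, 0, 0, 0, 0, 0, 0, 0, 0, 0, 0, 0, 0, 0, 0, 0, 0, 0, 0]}}

```text
time: 27.6
position: [0.5635, -0.016, 0.1113]
tcp_rot: [-0.046, 0.999, 0.0, -0.009]
force: [-0.1, 0.9, 0.3]
grip_width: 0.0095
```

```bash
python3 st.py
```

```text
pos [ 0.5635 -0.016   0.1113] psi 5.3 tilt [-0.0175 -0.     -0.9998] F [-0.1  0.9  0.3] grip 0.0095
home 1 along mm -29.0 lat mm -115.1
home 2 along mm -28.7 lat mm 0.1
home 3 along mm -29.0 lat mm 115.0
```

Call:
{"name": "send_rows", "arguments": {"rows": [0, 0.4, 0.04, 0, 0, -0.3, 0, 0, 0.4, 0.03, 0, 0, -0.3, 0, 0, 0.4, 0.03, 0, 0, 0, 0, 0, 0, 0, 0, 0, 0, 0]}}

```text
time: 28.0
position: [0.5761, -0.0152, 0.1115]
tcp_rot: [-0.046, 0.999, 0.0, -0.003]
force: [-0.9, -0.8, -0.8]
grip_width: 0.0094
```

```bash
python3 st.py
```

```text
pos [ 0.5761 -0.0152  0.1115] psi 5.28 tilt [-6.1e-03 -3.0e-04 -1.0e+00] F [-0.9 -0.8 -0.8] grip 0.0094
home 1 along mm -16.4 lat mm -115.5
home 2 along mm -16.0 lat mm -0.2
home 3 along mm -16.4 lat mm 114.6
```

Call:
{"name": "send_rows", "arguments": {"rows": [0, 0.4, 0.03, 0, 0, 0, 0, 0, 0.4, 0.03, 0, 0, 0, 0, 0, 0.4, 0.03, 0, 0, 0, 0, 0, 0, 0, 0, 0, 0, 0]}}

```text
time: 28.4
position: [0.5871, -0.0153, 0.1111]
tcp_rot: [-0.046, 0.999, -0.001, -0.004]
force: [2.1, -3.9, -1.7]
grip_width: 0.0099
```

```bash
python3 st.py
```

```text
pos [ 0.5871 -0.0153  0.1111] psi 5.23 tilt [-0.008 -0.002 -1.   ] F [ 2.1 -3.9 -1.7] grip 0.0099
home 1 along mm -5.4 lat mm -116.6
home 2 along mm -5.1 lat mm -1.3
home 3 along mm -5.4 lat mm 113.5
```

Call:
{"name": "send_rows", "arguments": {"rows": [0, 0.4, 0.04, 0, 0, 0, 0, 0, 0.4, 0.04, 0, 0, 0, 0, 0, 0.4, 0.04, 0, 0, 0, 0, 0, 0.2, 0.02, 0, 0, 0, 0, 0, 0, 0, 0, 0, 0, 0, 0, 0, 0, 0, 0, 0, 0]}}

```text
time: 29.0
position: [0.601, -0.014, 0.111]
tcp_rot: [-0.046, 0.999, -0.001, -0.004]
force: [-2.0, -5.4, -1.9]
grip_width: 0.0097
```

```bash
python3 st.py
```

```text
pos [ 0.601 -0.014  0.111] psi 5.27 tilt [-0.0087 -0.0023 -1.    ] F [-2.  -5.4 -1.9] grip 0.0097
home 1 along mm 8.6 lat mm -116.6
home 2 along mm 8.9 lat mm -1.3
home 3 along mm 8.6 lat mm 113.5
```

Call:
{"name": "send_rows", "arguments": {"rows": [0, 0.2, 0.02, 0, 0, 0, 0, 0, 0.2, 0.02, 0, 0, 0, 0, 0, 0, 0, 0, 0, 0, 0, 0, 0, 0, 0, 0, 0, 0]}}

```text
time: 29.4
position: [0.6051, -0.0137, 0.111]
tcp_rot: [-0.046, 0.999, -0.001, -0.004]
force: [-1.7, -5.6, -1.4]
grip_width: 0.0098
```

```bash
python3 st.py
```

```text
pos [ 0.6051 -0.0137  0.111 ] psi 5.27 tilt [-0.0085 -0.0025 -1.    ] F [-1.7 -5.6 -1.4] grip 0.0098
home 1 along mm 12.6 lat mm -116.7
home 2 along mm 13.0 lat mm -1.4
home 3 along mm 12.6 lat mm 113.4
```

Call:
{"name": "send_rows", "arguments": {"rows": [0, 0.2, 0.02, 0, 0, 0, 0, 0, 0.2, 0.02, 0, 0, 0, 0, 0, 0, 0, 0, 0, 0, 0, 0, 0, 0, 0, 0, 0, 0]}}

```text
time: 29.8
position: [0.6055, -0.0137, 0.1107]
tcp_rot: [-0.047, 0.999, -0.001, -0.01]
force: [-13.5, -7.5, 5.9]
grip_width: 0.0096
```

```bash
python3 - <<'E'
from nz import *
nz(.012,.0066,"s27.png",(170,150,240,220),10)
E
```

```text
pos [ 0.6055 -0.0137  0.1107] psi 5.34 tilt [-0.0201 -0.0031 -0.9998] F [-13.5  -7.5   5.9] grip 0.0096
home 1 along mm 13.0 lat mm -116.7
home 2 along mm 13.4 lat mm -1.4
home 3 along mm 13.0 lat mm 113.4
nose,80,collar,block [[59.0, 550.0], [82.0, 542.0], [236.0, 487.0], [475.0, 401.0]]
```

View pics/s27.png

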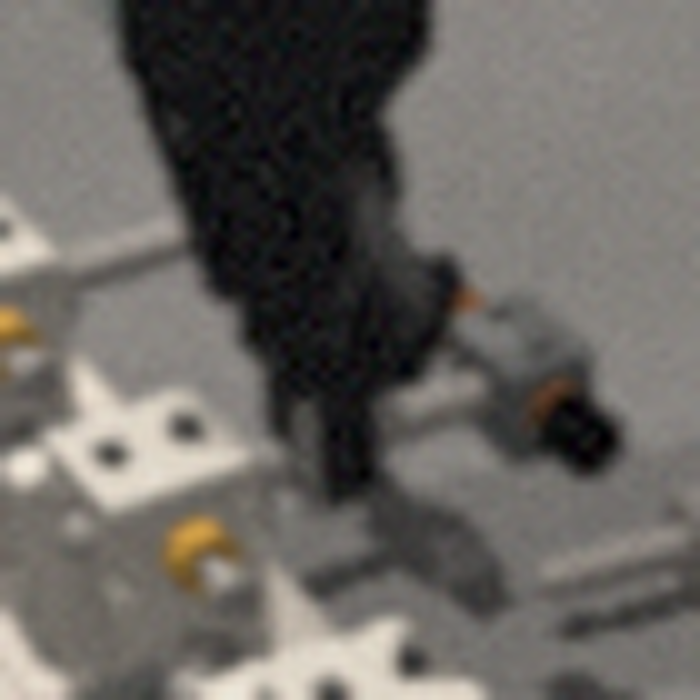

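Call:
{"name": "send_rows", "arguments": {"rows": [0, -0.3, -0.03, 0, 0, 0, 0, 0, 0, 0, 0, 0, 0, 0, 0.2, 0, 0, 0, 0, 0, 0, 0.4, 0, 0, 0, 0, 0, 0, 0.4, 0, 0, 0, 0, 0, 0, 0.4, 0, 0, 1, 0, -0.4, 0, 0.4, 0, 0, 3, 0, 0, 0, 0.4, 0, 0, 4, 0, 0, 0, 0.5, 0, 0, 2, 0, 0, 0, 0.5, -1, 0, 0, 0, 0, 0, 0.5, -3, -0.5, 0, 0, 0, -1, 0.5, -3, -0.5, 0, 0, 0, -1]}}

```text
time: 31.05
position: [0.5348, -0.0218, 0.2104]
tcp_rot: [-0.029, 1.0, 0.0, -0.001]
force: [-0.2, 0.3, -0.3]
grip_width: 0.0426
```

Call:
{"name": "send_rows", "arguments": {"rows": [0.5, -3, -0.5, 0, 0, 0, -1.5, 0.5, -3, -0.5, 0, 0, 0, -2, 0.5, -2.5, -0.6, 0, 0, 0, -2, 0.5, 0, 0, -3, 0, 0, 0, 0.5, 0, 0, -3, 0, 0, 0, 0.5, 0, 0, -3, 0, 0, 0, 0.5, 0, 0, 0, 0, 0, 0, 0.5, 0, 0, 0, 0, 0, 0]}}

```text
time: 31.85
position: [0.4506, -0.0379, 0.1208]
tcp_rot: [0.019, 1.0, 0.0, -0.001]
force: [0.4, 0.1, 0.6]
grip_width: 0.0429
```

```bash
python3 - <<'E'
from st import *
import pickle
cs=r.camera("scene"); save(cs,"s28.png",(150,130,290,230),5.5); save(cs,"s28b.png",(215,175,280,215),12)
ct=r.camera("top"); save(ct,"t28.png",(200,110,340,230),5.5); pickle.dump((ct,cs),open("c3.pkl","wb"))
E
```

```text
pos [ 0.4506 -0.0379  0.1208] psi -2.2 tilt [-2.e-03  7.e-04 -1.e+00] F [0.4 0.1 0.6] grip 0.0429
home 1 along mm -143.5 lat mm -126.4
home 2 along mm -143.1 lat mm -11.2
home 3 along mm -143.5 lat mm 103.7
```

View pics/s28.png

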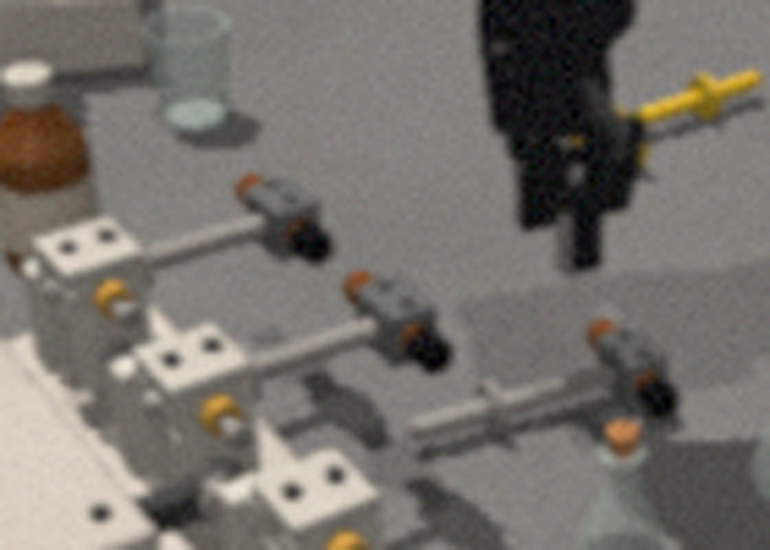

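View pics/s28b.png

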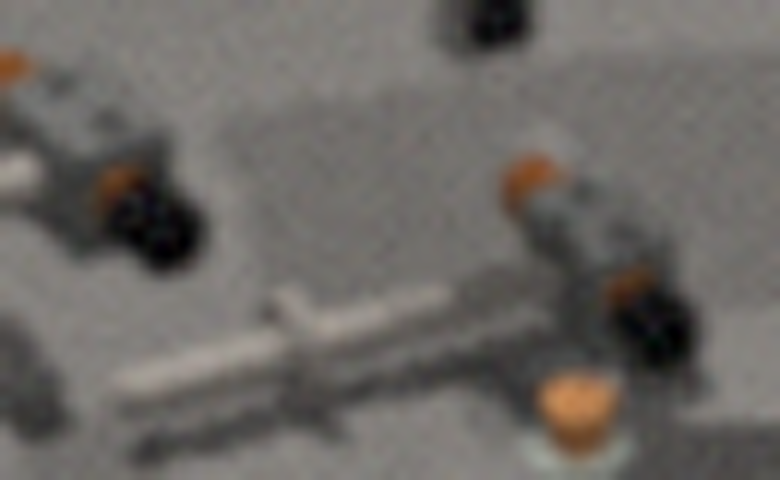

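View pics/t28.png

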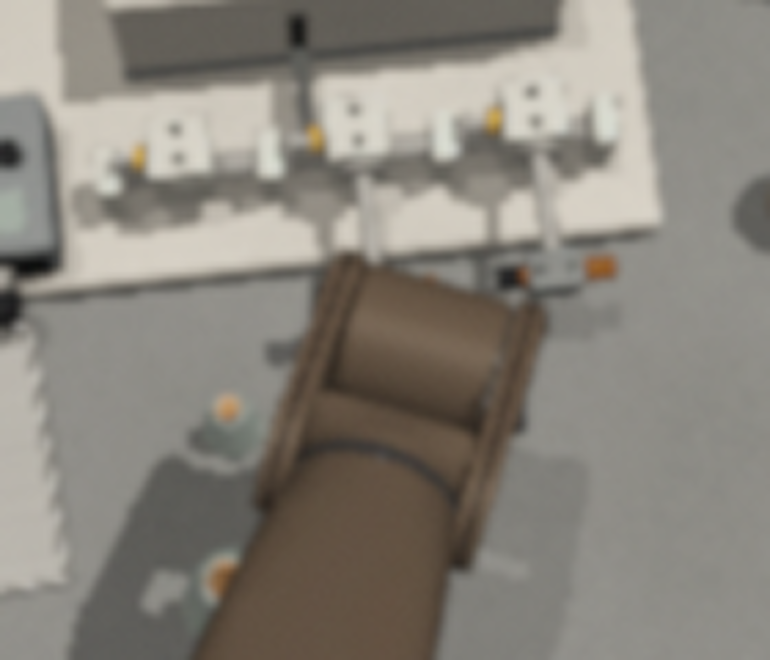

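Call:
{"name": "send_rows", "arguments": {"rows": [0.5, 0.1, -0.3, -3, 0, 0, 0, 0.5, 0, 0, -3, 0, 0, 0, 0.5, 0, 0, -2, 0, 0, 0, 0.5, 0, 0, -1, 0, 0, 0, 0.5, 0, 0, 0, 0, 0, 0, 0.5, 0, 0, 0, 0, 0, 0, 0.5, 0, 0, 0, 0, 0, 0]}}

```text
time: 32.65
position: [0.4538, -0.0416, 0.033]
tcp_rot: [0.019, 1.0, -0.0, 0.002]
force: [0.9, 0.4, 0.3]
grip_width: 0.0428
```

```bash
python3 - <<'E'
from st import *
cs=r.camera("scene"); save(cs,"s29.png",(215,150,280,215),11)
E
```

```text
pos [ 0.4538 -0.0416  0.033 ] psi -2.2 tilt [ 0.0032 -0.001  -1.    ] F [0.9 0.4 0.3] grip 0.0428
home 1 along mm -140.6 lat mm -130.5
home 2 along mm -140.2 lat mm -15.2
home 3 along mm -140.6 lat mm 99.6
```

View pics/s29.png

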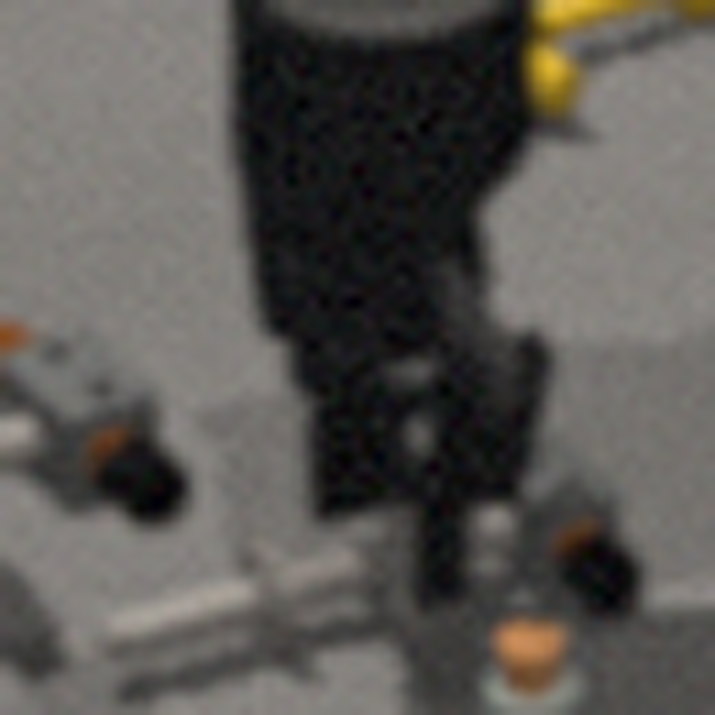

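Call:
{"name": "send_rows", "arguments": {"rows": [0.5, 0, 0, -0.9, 0, 0, 0, 0.4, 0, 0, 0, 0, 0, 0, 0.3, 0, 0, 0, 0, 0, 0, 0, 0, 0, 0, 0, 0, 0, 0, 0, 0, 0, 0, 0, 0, 0, 0, 0, 0, 0, 0, 0, 0, 0, 0, 0, 0, 0, 0, 0, 0, 0, 0, 0, 0, 0]}}

```text
time: 33.5
position: [0.4525, -0.0413, 0.0224]
tcp_rot: [0.019, 1.0, -0.0, 0.0]
force: [-0.0, -0.3, 1.0]
grip_width: 0.0096
```

Call:
{"name": "send_rows", "arguments": {"rows": [0, 0, 0, 2, 0, 0, 0, 0, 0, 0, 3.5, 0, 0, 0, 0, 0, 0, 4, 0, 0, 0, 0, 0, 0, 4, 0, 0, 0, 0, 0, 0, 3, 0, 0, 0, 0, 1.4, 2.7, 0, 0, 0, 1.5, 0, 1.4, 2.7, 0, 0, 0, 1.5, 0, 1.4, 2.7, 0, 0, 0, 1.5, 0, 1.4, 2.7, 0, 0, 0, 1.5, 0, 1.4, 2.8, 0, 0, 0, 1.5, 0, 0, 0, 0, 0, 0, 0, 0, 0, 0, 0, 0, 0, 0]}}

```text
time: 34.7
position: [0.5219, 0.0953, 0.1866]
tcp_rot: [-0.047, 0.999, -0.0, -0.001]
force: [-0.9, 0.9, -1.6]
grip_width: 0.01
```

```bash
python3 - <<'E'
from nz import *
nz(.0035,.0074,"s30.png",(170,130,270,230),7)
E
```

```text
pos [0.5219 0.0953 0.1866] psi 5.37 tilt [-1.7e-03 -2.0e-04 -1.0e+00] F [-0.9  0.9 -1.6] grip 0.01
home 1 along mm -60.1 lat mm -0.5
home 2 along mm -59.7 lat mm 114.8
home 3 along mm -60.1 lat mm 229.6
nose,80,collar,block [[357.0, 443.0], [373.0, 437.0], [485.0, 396.0], [658.0, 333.0]]
```

View pics/s30.png

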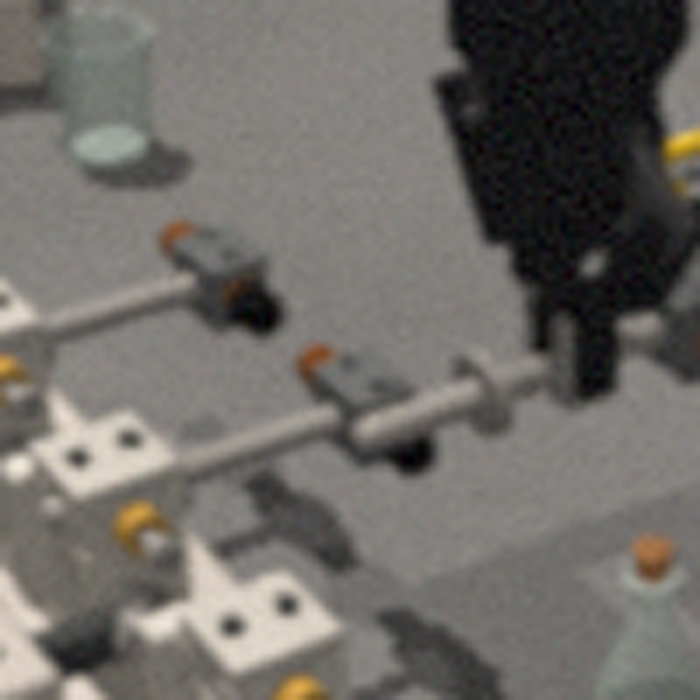

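Call:
{"name": "send_rows", "arguments": {"rows": [0, 0, 0.05, -2.5, 0, 1, 0, 0, 0, 0, -2.5, 0, 0, 0, 0, 0, 0, -1.7, 0, 0, 0, 0, 0, 0, -0.7, 0, 0, 0, 0, 0, 0, 0, 0, 0, 0, 0, 0, 0, 0, 0, 0, 0, 0, 0, 0, 0, 0, 0, 0]}}

```text
time: 35.45
position: [0.5233, 0.095, 0.1148]
tcp_rot: [-0.046, 0.999, 0.0, -0.007]
force: [0.6, 0.2, -0.4]
grip_width: 0.0098
```

```bash
python3 - <<'E'
from nz import *
nz(.0035,.0074,"s31.png",(190,160,270,230),9)
E
```

```text
pos [0.5233 0.095  0.1148] psi 5.27 tilt [-0.0148 -0.     -0.9999] F [ 0.6  0.2 -0.4] grip 0.0098
home 1 along mm -58.7 lat mm -0.8
home 2 along mm -58.3 lat mm 114.4
home 3 along mm -58.7 lat mm 229.3
nose,80,collar,block [[287.0, 531.0], [307.0, 523.0], [445.0, 468.0], [658.0, 383.0]]
```

View pics/s31.png

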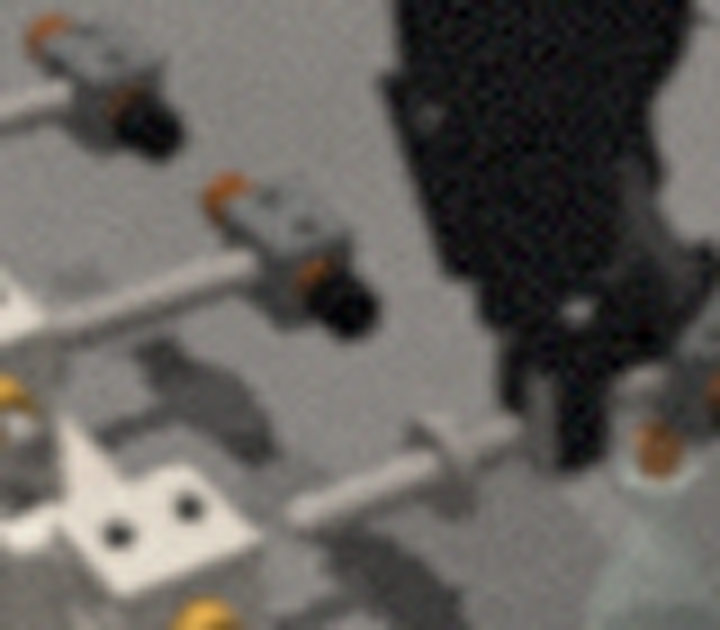

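Call:
{"name": "send_rows", "arguments": {"rows": [0, 0.5, 0.12, -0.2, 0, 0, 0, 0, 0.5, 0.05, 0, 0, 0, 0, 0, 0.5, 0.05, 0, 0, 0, 0, 0, 0, 0, 0, 0, 0, 0, 0, 0, 0, 0, 0, 0, 0, 0, 0, 0, 0, 0, 0, 0]}}

```text
time: 36.1
position: [0.5372, 0.0975, 0.1112]
tcp_rot: [-0.046, 0.999, 0.0, -0.009]
force: [-0.1, 0.2, -0.5]
grip_width: 0.0095
```

```bash
python3 st.py
```

```text
pos [0.5372 0.0975 0.1112] psi 5.29 tilt [-0.0179 -0.     -0.9998] F [-0.1  0.2 -0.5] grip 0.0095
home 1 along mm -44.6 lat mm 0.3
home 2 along mm -44.3 lat mm 115.6
home 3 along mm -44.6 lat mm 230.4
```

z a bit low: +1 mm, then on.

Call:
{"name": "send_rows", "arguments": {"rows": [0, 0.2, 0.02, 0.1, 0, 0, 0, 0, 0.3, 0.02, 0, 0, 0, 0, 0, 0.3, 0.02, 0, 0, 0, 0, 0, 0, 0, 0, 0, 0, 0, 0, 0, 0, 0, 0, 0, 0]}}

```text
time: 36.6
position: [0.5458, 0.0979, 0.1125]
tcp_rot: [-0.046, 0.999, 0.0, -0.008]
force: [0.4, -0.4, -1.4]
grip_width: 0.0097
```

```bash
python3 st.py
```

```text
pos [0.5458 0.0979 0.1125] psi 5.28 tilt [-1.650e-02 -2.000e-04 -9.999e-01] F [ 0.4 -0.4 -1.4] grip 0.0097
home 1 along mm -36.0 lat mm -0.0
home 2 along mm -35.6 lat mm 115.2
home 3 along mm -36.0 lat mm 230.1
```

Call:
{"name": "send_rows", "arguments": {"rows": [0, 0.4, 0.04, 0, 0, -0.3, 0, 0, 0.4, 0.03, 0, 0, -0.3, 0, 0, 0.4, 0.03, 0, 0, 0, 0, 0, 0, 0, 0, 0, 0, 0]}}

```text
time: 37.0
position: [0.5571, 0.0985, 0.1118]
tcp_rot: [-0.046, 0.999, -0.0, -0.005]
force: [-1.7, -4.2, -1.4]
grip_width: 0.0098
```

```bash
python3 st.py
```

```text
pos [0.5571 0.0985 0.1118] psi 5.26 tilt [-0.0091 -0.0012 -1.    ] F [-1.7 -4.2 -1.4] grip 0.0098
home 1 along mm -24.8 lat mm -0.5
home 2 along mm -24.4 lat mm 114.8
home 3 along mm -24.8 lat mm 229.6
```

Call:
{"name": "send_rows", "arguments": {"rows": [0, 0.4, 0.03, 0, 0, 0, 0, 0, 0.4, 0.03, 0, 0, 0, 0, 0, 0.4, 0.03, 0, 0, 0, 0, 0, 0, 0, 0, 0, 0, 0]}}

```text
time: 37.4
position: [0.5694, 0.0992, 0.1121]
tcp_rot: [-0.046, 0.999, -0.0, -0.004]
force: [-0.6, -4.0, -1.3]
grip_width: 0.0096
```

Call:
{"name": "send_rows", "arguments": {"rows": [0, 0.4, 0.04, 0, 0, 0, 0, 0, 0.4, 0.04, 0, 0, 0, 0, 0, 0.3, 0.03, 0, 0, 0, 0, 0, 0, 0, 0, 0, 0, 0, 0, 0, 0, 0, 0, 0, 0]}}

```text
time: 37.9
position: [0.5801, 0.1002, 0.1119]
tcp_rot: [-0.046, 0.999, -0.001, -0.004]
force: [-2.1, -5.0, -1.9]
grip_width: 0.0095
```

```bash
python3 st.py
```

```text
pos [0.5801 0.1002 0.1119] psi 5.28 tilt [-0.0082 -0.0016 -1.    ] F [-2.1 -5.  -1.9] grip 0.0095
home 1 along mm -1.6 lat mm -0.9
home 2 along mm -1.3 lat mm 114.4
home 3 along mm -1.6 lat mm 229.2
```

Call:
{"name": "send_rows", "arguments": {"rows": [0, 0.3, 0.03, 0, 0, 0, 0, 0, 0.3, 0.03, 0, 0, 0, 0, 0, 0, 0, 0, 0, 0, 0, 0, 0, 0, 0, 0, 0, 0]}}

```text
time: 38.3
position: [0.5842, 0.1005, 0.1114]
tcp_rot: [-0.046, 0.999, -0.001, -0.007]
force: [-7.4, -6.4, 1.4]
grip_width: 0.0095
```

```bash
python3 st.py
```

```text
pos [0.5842 0.1005 0.1114] psi 5.31 tilt [-0.0141 -0.0025 -0.9999] F [-7.4 -6.4  1.4] grip 0.0095
home 1 along mm 2.5 lat mm -1.0
home 2 along mm 2.8 lat mm 114.3
home 3 along mm 2.5 lat mm 229.1
```

Call:
{"name": "send_rows", "arguments": {"rows": [0, 0.3, 0.03, 0, 0, 0, 0, 0, 0, 0, 0, 0, 0, 0, 0, 0, 0, 0, 0, 0, 0, 0, 0, 0, 0, 0, 0, 0]}}

```text
time: 38.7
position: [0.5844, 0.1005, 0.1111]
tcp_rot: [-0.047, 0.999, -0.001, -0.011]
force: [-14.8, -7.7, 6.6]
grip_width: 0.01
```

```bash
python3 st.py
```

```text
pos [0.5844 0.1005 0.1111] psi 5.34 tilt [-0.0228 -0.0035 -0.9997] F [-14.8  -7.7   6.6] grip 0.01
home 1 along mm 2.6 lat mm -1.0
home 2 along mm 3.0 lat mm 114.3
home 3 along mm 2.6 lat mm 229.1
```

Seated. Relieve, release, rise, and back away to look.

Call:
{"name": "send_rows", "arguments": {"rows": [0, -0.3, -0.03, 0, 0, 0, 0, 0, 0, 0, 0, 0, 0, 0, 0.2, 0, 0, 0, 0, 0, 0, 0.4, 0, 0, 0, 0, 0, 0, 0.4, 0, 0, 0, 0, 0, 0, 0.4, 0, 0, 1, 0, -0.4, 0, 0.4, 0, 0, 3, 0, 0, 0, 0.4, 0, 0, 4, 0, 0, 0, 0.5, 0, 0, 2, 0, 0, 0, 0.7, -2, 4, 0, 0, 0, 0, 0.7, -2, 4, 0, 0, 0, 0, 0.7, -2, 4, 0, 0, 0, 0]}}

```text
time: 39.9
position: [0.5262, 0.223, 0.214]
tcp_rot: [-0.046, 0.999, 0.001, 0.001]
force: [0.2, 0.6, 0.2]
grip_width: 0.0599
```

Call:
{"name": "send_rows", "arguments": {"rows": [0.7, -2, 4, 0, 0, 0, 0, 0.7, -2, 4, 0, 0, 0, 0, 0.7, -1, 4, 0, 0, 0, 0, 0.7, 0, 0, 0, 0, 0, 0, 0.7, 0, 0, 0, 0, 0, 0]}}

```text
time: 40.4
position: [0.4762, 0.3428, 0.2132]
tcp_rot: [-0.047, 0.999, 0.0, 0.001]
force: [0.9, 0.9, 0.4]
grip_width: 0.0597
```

```bash
python3 - <<'E'
from st import *
import pickle
cs=r.camera("scene"); save(cs,"s32.png",(140,120,290,250),5)
ct=r.camera("top"); save(ct,"t32.png",(180,110,330,230),5); pickle.dump((ct,cs),open("c4.pkl","wb"))
save(cs,"s32k.png",(230,220,310,300),9)
E
```

```text
pos [0.4762 0.3428 0.2132] psi 5.44 tilt [ 1.5e-03  5.0e-04 -1.0e+00] F [0.9 0.9 0.4] grip 0.0597
home 1 along mm -82.7 lat mm 250.2
home 2 along mm -82.4 lat mm 365.5
home 3 along mm -82.7 lat mm 480.3
```

View pics/s32.png

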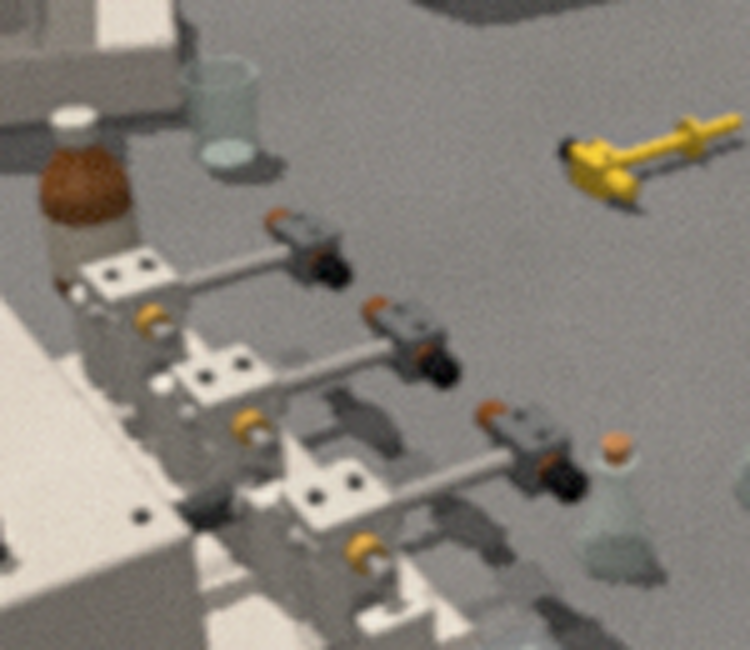

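View pics/t32.png

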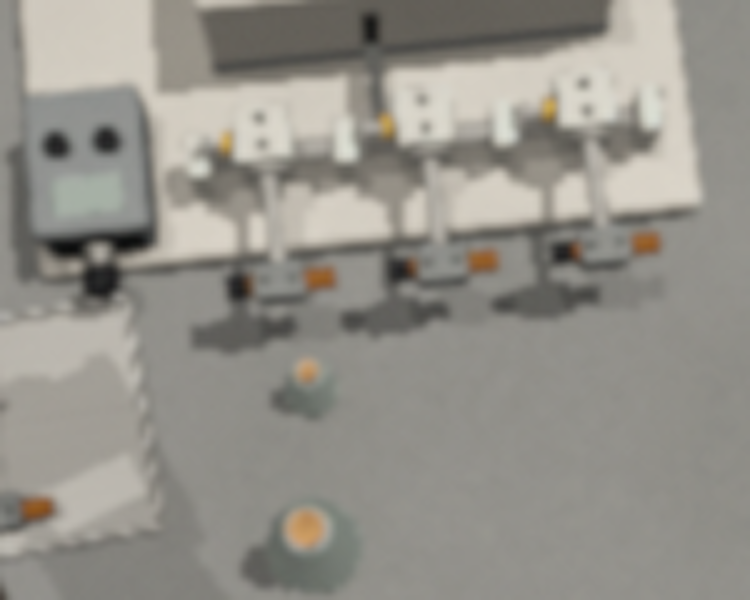

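View pics/s32k.png

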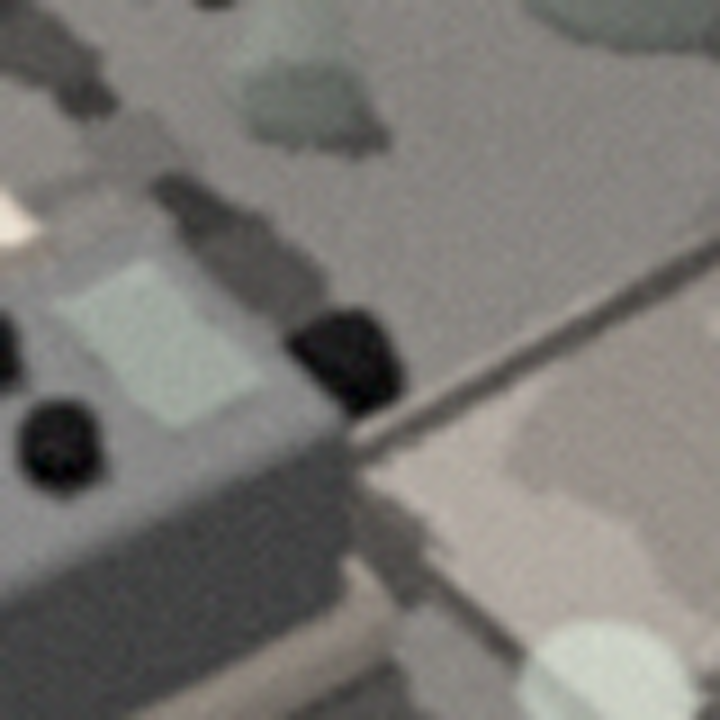

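```bash
python3 - <<'E'
from h import *
import pickle
ct,cs=pickle.load(open("c4.pkl","rb"))
u=np.array([.9957,.0926]);v=np.array([-.0926,.9957]);h=np.array([.5817,.1013])
a=lambda p,s,o:(np.array(p)+.5)/s-.5+np.array(o)
def sh(P): d=P[:2]-h; return P.round(4),"along",(d@u).round(4),"lat",(d@v).round(4)
for z in(.054,.06,.068): print(z,sh(atz(ct,a((101,277),5,(180,110)),z)[0]))
print("face L",sh(atz(ct,a((33,238),5,(180,110)),.09)[0]),"face R",sh(atz(ct,a((153,232),5,(180,110)),.09)[0]))
T=a((101,277),5,(180,110)); S=a((352,355),9,(230,220)); print(tri((ct,cs),(T,S)))
# predictions of knob for along 
for al in (-.02,-.01,0,.01):
    pts=[]
    for x in(-.011,.011):
        for th in np.linspace(0,2*np.pi,24): pts.append(np.r_[h+u*(al+x)+v*(.13+.014*np.cos(th)),.054+.014*np.sin(th)])
    P=proj(ct,pts); Q=proj(cs,pts); print(al,"top",((P-[180,110]+.5)*5-.5).min(0).round(),((P-[180,110]+.5)*5-.5).max(0).round(),"sc",((Q-[230,220]+.5)*9-.5).min(0).round(),((Q-[230,220]+.5)*9-.5).max(0).round())
save(ct,"t33.png",(180,145,230,185),14)
E
```

```text
0.054 (array([0.5559, 0.2298, 0.054 ]), 'along', np.float64(-0.0138), 'lat', np.float64(0.1304))
0.06 (array([0.5544, 0.2288, 0.06  ]), 'along', np.float64(-0.0154), 'lat', np.float64(0.1295))
0.068 (array([0.5523, 0.2275, 0.068 ]), 'along', np.float64(-0.0176), 'lat', np.float64(0.1284))
face L (array([0.5761, 0.2727, 0.09  ]), 'along', np.float64(0.0103), 'lat', np.float64(0.1712)) face R (array([0.5792, 0.1871, 0.09  ]), 'along', np.float64(0.0054), 'lat', np.float64(0.0857))
(array([0.55321858, 0.22919786, 0.0613737 ]), [array([-0.2,  0.2]), array([-0.4, -0.1])])
-0.02 top [ 82. 265.] [123. 305.] sc [290. 300.] [429. 442.]
-0.01 top [ 81. 252.] [122. 292.] sc [257. 316.] [396. 459.]
0 top [ 80. 239.] [121. 278.] sc [223. 332.] [363. 476.]
0.01 top [ 79. 226.] [119. 265.] sc [189. 348.] [329. 493.]
```

View pics/t33.png

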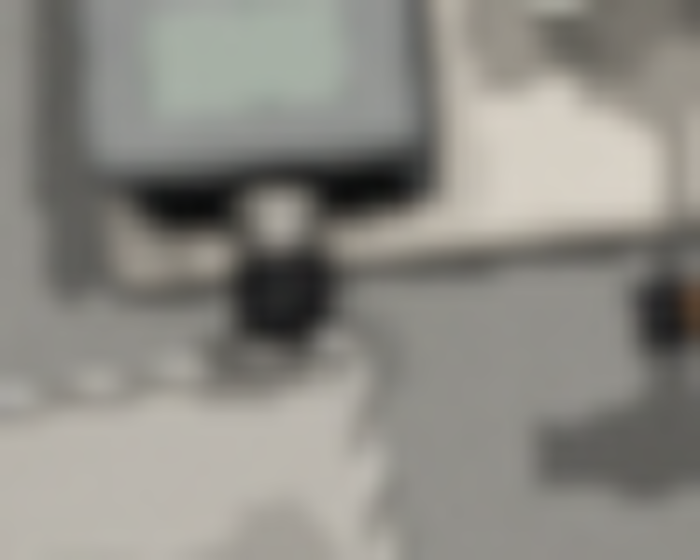

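Call:
{"name": "send_rows", "arguments": {"rows": [0.6, 1.9, -2.8, 0, 0, 0, 0, 0.6, 1.9, -2.8, 0, 0, 0, 0, 0.6, 1.9, -2.8, 0, 0, 0, 0, 0.6, 1.9, -2.9, 0, 0, 0, 0, 0.6, 0, 0, -3, 0, 0, 0, 0.6, 0, 0, -3, 0, 0, 0, 0.6, 0, 0, -2, 0, 0, 0, 0.6, 0, 0, 0, 0, 0, 0, 0.6, 0, 0, 0, 0, 0, 0, 0.6, 0, 0, 0, 0, 0, 0]}}

```text
time: 41.5
position: [0.5538, 0.2284, 0.1343]
tcp_rot: [-0.046, 0.999, 0.0, 0.002]
force: [0.4, 0.3, 0.8]
grip_width: 0.0514
```

```bash
python3 - <<'E'
from st import *
cs=r.camera("scene"); save(cs,"s34.png",(220,190,320,290),7)
print((proj(cs,[[.5548,.2293,.054]])-[220,190])*7)
E
```

```text
pos [0.5538 0.2284 0.1343] psi 5.24 tilt [ 3.3e-03  7.0e-04 -1.0e+00] F [0.4 0.3 0.8] grip 0.0514
home 1 along mm -16.0 lat mm 129.2
home 2 along mm -15.7 lat mm 244.4
home 3 along mm -16.0 lat mm 359.2
[[332.98127778 501.46990501]]
```

View pics/s34.png

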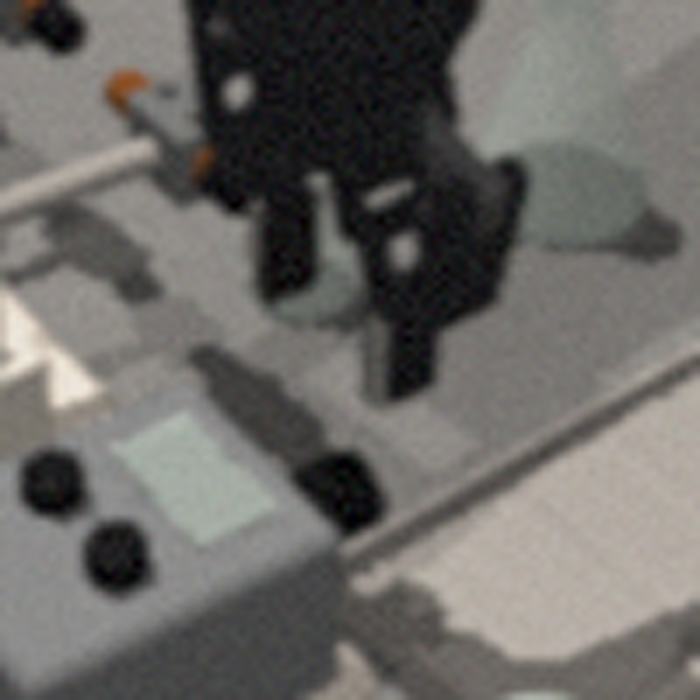

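Call:
{"name": "send_rows", "arguments": {"rows": [0.6, 0, 0.05, -2, 0, 0, 0, 0.6, 0, 0, -2, 0, 0, 0, 0.6, 0, 0, -2, 0, 0, 0, 0.6, 0, 0, -1.2, 0, 0, 0, 0.6, 0, 0, -0.4, 0, 0, 0, 0.6, 0, 0, 0, 0, 0, 0, 0.6, 0, 0, 0, 0, 0, 0]}}

```text
time: 42.25
position: [0.5533, 0.2294, 0.0576]
tcp_rot: [-0.046, 0.999, 0.0, 0.001]
force: [0.7, -0.4, 1.1]
grip_width: 0.051
```

```bash
python3 - <<'E'
from st import *
cs=r.camera("scene"); save(cs,"s35.png",(220,190,320,290),7)
E
```

```text
pos [0.5533 0.2294 0.0576] psi 5.3 tilt [ 2.2e-03  4.0e-04 -1.0e+00] F [ 0.7 -0.4  1.1] grip 0.051
home 1 along mm -16.4 lat mm 130.2
home 2 along mm -16.0 lat mm 245.5
home 3 along mm -16.4 lat mm 360.3
```

View pics/s35.png

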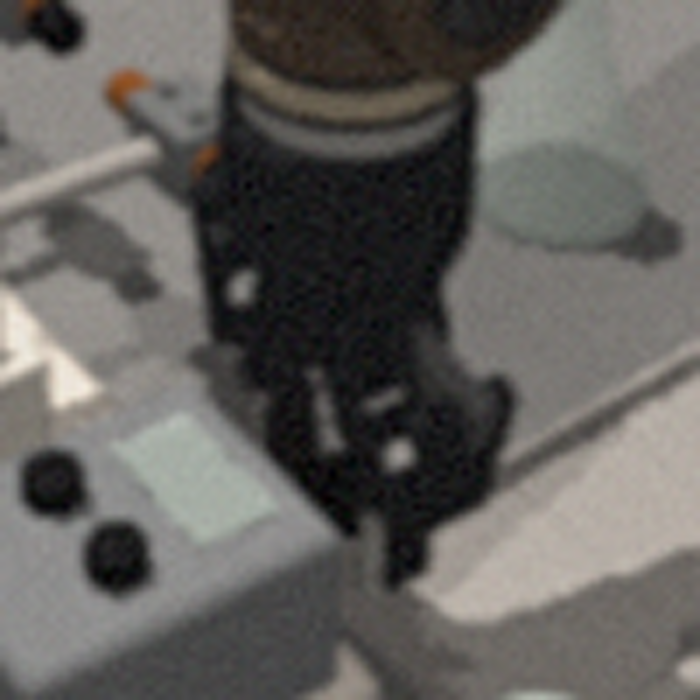

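Close on the knob.

Call:
{"name": "send_rows", "arguments": {"rows": [0.4, 0, 0, 0, 0, 0, 0, 0.3, 0, 0, 0, 0, 0, 0, 0, 0, 0, 0, 0, 0, 0, 0, 0, 0, 0, 0, 0, 0, 0, 0, 0, 0, 0, 0, 0, 0, 0, 0, 0, 0, 0, 0]}}

```text
time: 42.9
position: [0.553, 0.2283, 0.0576]
tcp_rot: [-0.047, 0.999, -0.001, 0.0]
force: [-1.8, -4.9, 6.0]
grip_width: 0.026
```

Call:
{"name": "send_rows", "arguments": {"rows": [0, -0.4, -0.04, 0, 0, 0, 0, 0, -0.4, -0.04, 0, 0, 0, 0, 0, -0.4, -0.04, 0, 0, 0, 0, 0, -0.4, -0.03, 0, 0, 0, 0, 0, 0, 0, 0, 0, 0, 0, 0, 0, 0, 0, 0, 0, 0, 0, 0, 0, 0, 0, 0, 0]}}

```text
time: 43.6
position: [0.5405, 0.2271, 0.0577]
tcp_rot: [-0.047, 0.999, -0.0, 0.006]
force: [9.5, -3.2, -3.0]
grip_width: 0.026
```

```bash
python3 - <<'E'
from st import *
cs=r.camera("scene"); save(cs,"s36.png",(220,190,320,290),7)
E
```

```text
pos [0.5405 0.2271 0.0577] psi 5.34 tilt [ 1.130e-02  1.000e-04 -9.999e-01] F [ 9.5 -3.2 -3. ] grip 0.026
home 1 along mm -29.4 lat mm 129.1
home 2 along mm -29.0 lat mm 244.4
home 3 along mm -29.4 lat mm 359.2
```

View pics/s36.png

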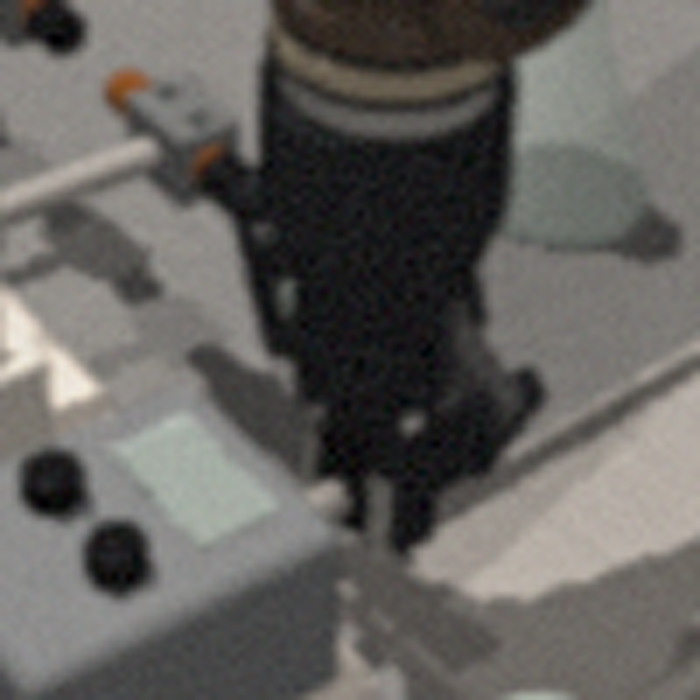

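Call:
{"name": "send_rows", "arguments": {"rows": [0, -0.3, -0.03, 0, 0, 0, 0, 0, -0.2, -0.02, 0, 0, 0, 0, 0, 0, 0, 0, 0, 0, 0, 0, 0, 0, 0, 0, 0, 0, 0, 0, 0, 0, 0, 0, 0, 0, 0, 0, 0, 0, 0, 0, 0, 0, 0, 0, 0, 0, 0]}}

```text
time: 44.35
position: [0.5378, 0.2269, 0.0578]
tcp_rot: [-0.046, 0.999, 0.0, 0.009]
force: [16.8, -1.8, -8.9]
grip_width: 0.0264
```

```bash
python3 st.py
```

```text
pos [0.5378 0.2269 0.0578] psi 5.33 tilt [ 0.0179  0.0014 -0.9998] F [16.8 -1.8 -8.9] grip 0.0264
home 1 along mm -32.1 lat mm 129.1
home 2 along mm -31.7 lat mm 244.3
home 3 along mm -32.1 lat mm 359.2
```

Call:
{"name": "send_rows", "arguments": {"rows": [0, 0.5, 0.05, 0, 0, 0, 0, 0, 0.5, 0.05, 0, 0, 0, 0, 0, 0.4, 0.04, 0, 0, 0, 0, 0, 0, 0, 0, 0, 0, 0.3, 0, 0, 0, 0, 0, 0, 0.6, 0, 0, 0, 0, 0, 0, 0.6, 0, 0, 0, 0, 0, 0, 0.6, 0, 0, 0, 0, 0, 0, 0.6, 0, 0, 0, 0, 0, 0, 0.6, 0, 0, 2, 0, 0, 0, 0.6, 0, 0, 3, 0, 0, 0, 0.6, 0, 0, 4, 0, 0, 0]}}

```text
$.rows: bad value
```

Call:
{"name": "send_rows", "arguments": {"rows": [0.6, 0, 0, 4, 0, 0, 0, 0.6, -2, 4, 2, 0, 0, 0, 0.6, -2, 4, 0, 0, 0, 0, 0.6, -3, 4, 0, 0, 0, 0, 0.6, -4, 3, 0, 0, 0, 0, 0.6, -4, 3, 0, 0, 0, 0, 0.6, 0, 4, 0, 0, 0, 0, 0.6, 0, 4, 0, 0, 0, 0, 0.6, 0, 4, 0, 0, 0, 0, 0.6, 0, 0, 0, 0, 0, 0, 0.6, 0, 0, 0, 0, 0, 0]}}

```text
time: 45.45
position: [0.3805, 0.5279, 0.1157]
tcp_rot: [-0.047, 0.999, -0.0, -0.0]
force: [-1.0, -0.6, 0.9]
grip_width: 0.0514
```

```bash
python3 - <<'E'
from st import *
import pickle
cs=r.camera("scene"); save(cs,"s37.png",None,1.5); save(cs,"s37k.png",(230,220,310,300),9)
ct=r.camera("top"); save(ct,"t37.png",(110,60,390,260),2.8); save(ct,"t37k.png",(180,145,230,185),14)
E
```

```text
pos [0.3805 0.5279 0.1157] psi 5.37 tilt [-9.e-04 -1.e-04 -1.e+00] F [-1.  -0.6  0.9] grip 0.0514
home 1 along mm -160.8 lat mm 443.3
home 2 along mm -160.4 lat mm 558.6
home 3 along mm -160.8 lat mm 673.4
```

View pics/s37.png

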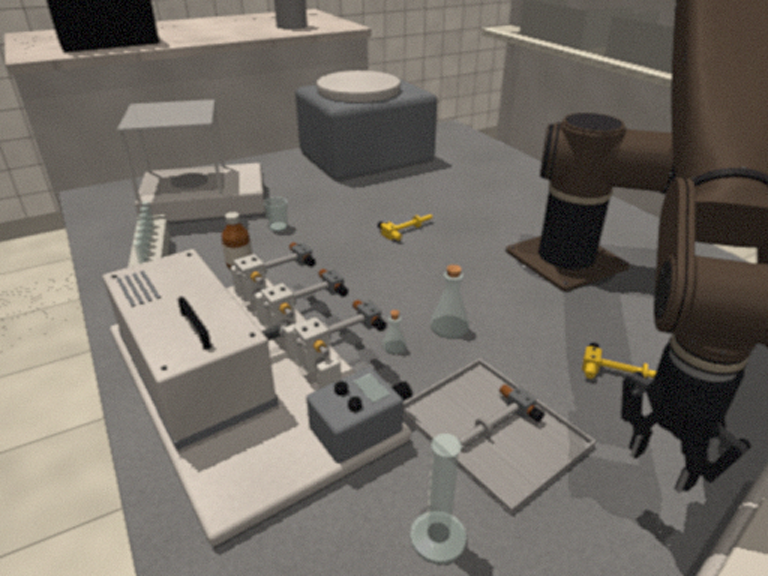

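View pics/t37.png

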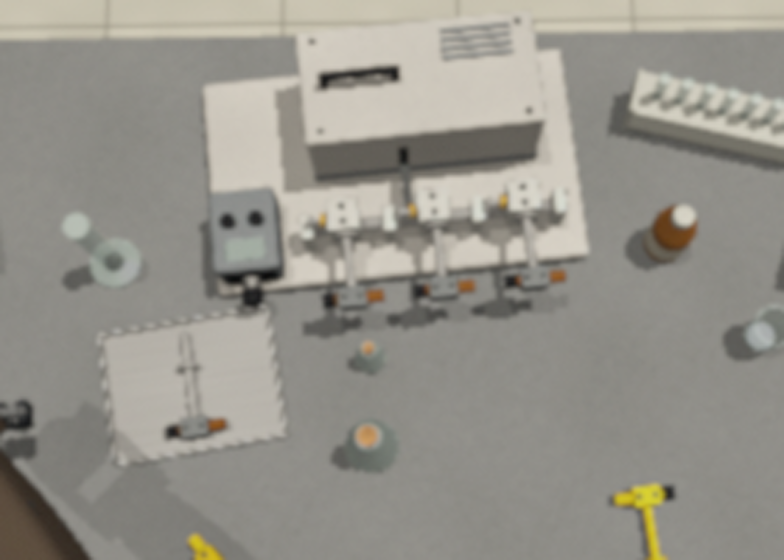

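View pics/s37k.png

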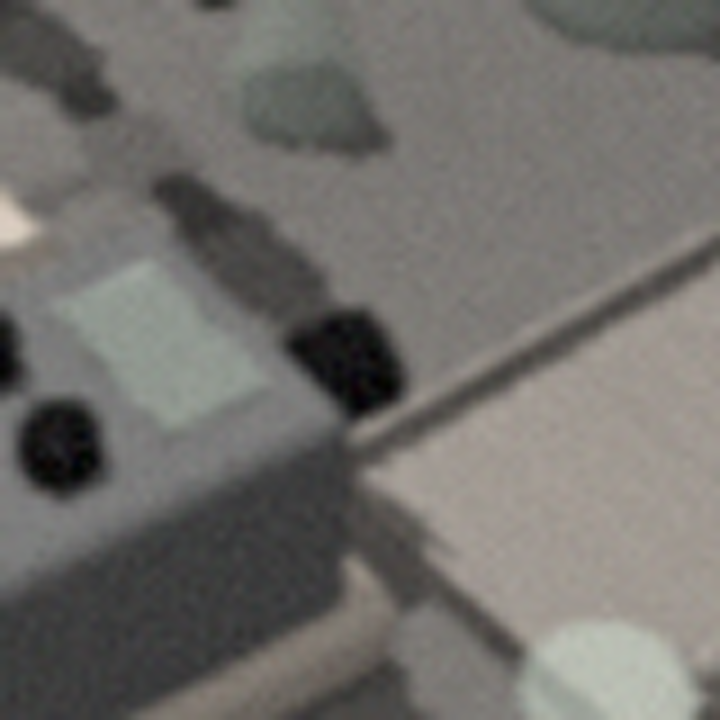

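View pics/t37k.png

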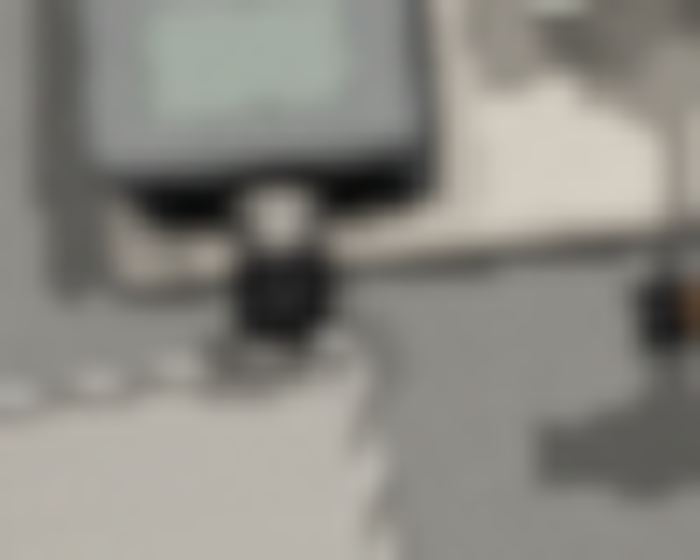

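```bash
python3 - <<'E'
from h import *
import pickle
ct0,cs0=pickle.load(open("c0.pkl","rb"))
cs=r.camera("scene"); ct=r.camera("top"); pickle.dump((ct,cs),open("c5.pkl","wb"))
f=lambda c,b,s:cv2.resize(c["img"][b[1]:b[3],b[0]:b[2],::-1],None,fx=s,fy=s,interpolation=cv2.INTER_CUBIC)
b=(190,195,260,240); cv2.imwrite("pics/cmp.png",np.vstack([f(cs0,b,6),f(cs,b,6)]))
b=(220,120,275,180); cv2.imwrite("pics/cmpt.png",np.hstack([f(ct0,b,7),f(ct,b,7)]))
E
```

```text
(no output)
```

View pics/cmp.png

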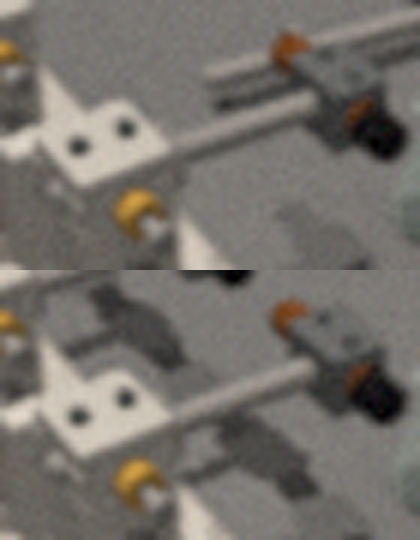

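View pics/cmpt.png

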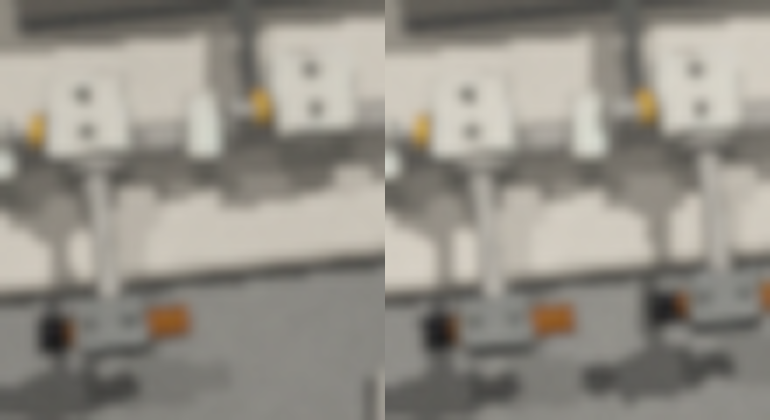

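```bash
python3 - <<'E'
from h import *
print(r.job_done(), r.read_state()["time"])
E
```

```text
the job is handed in; nothing more can be done
the job is handed in; nothing more can be done
```

The changeover is done and handed in, at about 45 s of the 210 s allowed. Only one finished carrier was present. I drew it from home_1 and laid it flat in the tray, then slid all three fresh carriers into bosses 3, 2 and 1. One of them had been knocked about 2.5 cm aside on the bench, so I measured it again before picking it up.

**Carriers:** each one came up against a hard stop with about 13–16 N of push and the plunger's side force. In the last pictures the carrier in boss 1 sits within a pixel of where the finished one had been, and the other two sit the same way in theirs. The plunger joints themselves could not be read.

**Knob:** I pulled it about 15.5 mm to its stop, where it read about 17 N, and held it out for over 0.5 s. It is back at its rest place in both views.

**A slip of mine:** my release call for the knob was malformed and refused whole. The next call then opened the jaws while already lifting 4 cm, instead of first guiding the knob back. The last pictures show the knob at rest and nothing knocked over.

**Bench:** the tray carrier lies flat inside the walls, and the flasks, beaker, bottle and cylinder all stand. The robot was clear of everything when I handed in.

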